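Lap a test-cell plate under its guard and clear the cell hardware

ROBOT

A 6-joint arm with a two-finger parallel gripper is mounted at the origin on the work surface. World frame = base frame: x ahead of the robot, y to its left, z up, the work surface at z = 0. Lengths are in m, angles in rad, forces in N, time in s.
With the tool pointing down it reaches from about 0.325 to 0.875 m from the base axis. Payload 4.4 kg.
Tool frame: the origin (TCP) lies midway between the tips of the shut fingers; the grasp point (between the pads) lies pinch_z behind it (pinch_z is the distance from the TCP to the grasp point, in m); z points along the fingers, y is the direction in which the jaws open and shut (so a half turn about z gives the same grasp; the last joint's range is limited). The gripper opens to 85 mm and grips with 20 to 120 N. Pads are 22 mm wide; open, the fingers measure 114 mm over their backs; the gripper's body (76 mm by 85 mm) begins 54 mm behind the grasp point. The pads swing forward as they close: fully open they stand 13 mm farther back than shut.
Start: joints at [-1.435, 0.207, 1.542, -0, 1.393, -0.15], TCP at [0.162, -0.552, 0.231] pointing down, gripper open.
Joint ranges: [-2.73, 2.73], [-0.86, 2.22], [0.23, 2.46], [-1.11, 4.25], [0.08, 2.63], [-2.82, 2.82]. Speed limits (rad/s): [2.79, 2.79, 3.14, 3.14, 3.14, 3.14].

INTERFACE

Orientations are given as a rotation vector (axis times angle).
In Python, from cell import observe, snapshot, calibration, hand_in, boxes_of, trace, pinch_z gives the robot as it stands.
- The arm moves only by the tool step_arm, never from a script. Its argument "series" is a list of rows, each a list of 3 entries, a list of its own where there are three numbers: the shift along the tool's x, y, z in units of 25 mm (1.0 is 25 mm), then the turn about the tool's z in units of 6 degrees (1.0 is 6 degrees), then the opening, from -1 (shut) to 1 (fully open). In form: [[[tx, ty, tz], yaw, hand], ...]. A call has 1 to 5 rows; each row is the pose to reach, as a shift and turn from the pose commanded when the call began, along the tool's axes at that moment; what a row does not reach only later rows make up. A row lasts 1/10 s, in which the tool goes at most 50 mm and 8.59 degrees, less where a joint would pass 70% of its speed; a pose out of reach is approached as far as the arm can. A call with a gripper value outside its range is refused whole. The fingers move at their own pace and stop on an object; the grip force is fixed at half the most. Time passes only in rows, so rows that repeat a pose let the fingers close. It gives the time, the measured TCP pose, the force and the opening at its end, in the units of the state.
- observe(): the state, without advancing time (a new reading comes with each control period).
- snapshot(name): name is "scene" or "top" or "wrist"; returns the picture (400x640x3 uint8, blue, green, red); there is no depth.
- calibration(name): a dict with "fx", "fy", "cx", "cy" (pixels), "dist_coeffs" ([k1, k2, p1, p2, k3] as OpenCV has them; the pictures are not rectified), "pose" (4x4, takes a point from camera to world coordinates); the wrist camera has in their place "T_tool_cam" (4x4, takes a point from camera to tool coordinates, whose origin is the TCP and whose axes are the flange's). Camera axes: x right, y down, z forward; pixel columns grow to the right and rows downward; lengths in m; the calibration is good to about 2 mm. A picture is of the moment at which its call begins: read the wrist's pose just before it. calibration takes no time and is no camera call.
- hand_in(): hands the job in, once; it reports no verdict.
Trained networks look in the newest picture that a camera, given by its name, has taken for a name from the list of things; names that differ only in an ending like _2 or _b are one class to them, and where a whole thing is asked for, a point or a joint stands for the part that bears it (a point fixed in the world has none). Each returns a list of dicts, best first, with "conf" (0 to 1); they miss things now and then, are a little off and sometimes report something else, mostly with a low value. They report only what shows in the picture. A call takes as long as a camera call.
- boxes_of(camera, target): "bbox" ([centre column, centre row, width, height] in pixels, round what is visible of it).
- trace(camera, target): "pixels" (400x640 bool, what is visible of it) and "bbox" ([centre column, centre row, width, height] in pixels, round what is visible of it).
The state is a dict: "time": time; "qpos": joint angles; "joint_velocities": joint speeds; "joint_torque": joint torques, N m; "ee_pos": TCP position; "eef_rot": TCP orientation; "wrist_force": force on the tool from outside, world axes, zero at the start; "wrist_torque": the same for the moment, N m; "finger_gap": opening from 0.0 (shut) to 1.0 (fully open).
Only numpy, scipy, OpenCV 4.12 (cv2) and the standard library are available. Lean on these libraries where they do the work, as an engineer would, in place of code of your own. Each camera call takes 0.05 s, during which the arm holds its last target.

TASK

Swing the fixture's clear guard gently up to its open stop, then draw the lapping block slowly along the sprung steel bed from its left end to its right end (left as the robot sees it), pushing steadily so that the bed stays about half-way down its spring travel all the way. Then put the block back upright on its cork mat and lower the guard gently until it is fully shut. At any time, also clear the loose cell hardware, every clamp bar into the larger white tray and every flanged hub into the smaller one, and leave the bottle, jar and wrench where they are.

Things in the scene. Friction and masses are not known exactly. Their poses are not given: they have to be found in the camera images.
- guard (a joint): hinge angle of the clear guard (panel 262 mm wide, 155 mm from hinge to front edge, 10 mm thick), rad: 0 = shut (level, on rubber posts), 1.75 = at its open stop, leaning back past upright. Hinged along the fixture's far (+x) side; stiff, it stays wherever it is left (3 to 4 N at the bar moves it either way). Starts shut or slightly ajar
- guard_bar (a point): middle of the guard's round grip bar, 14 mm thick, 130 mm long along y (the hinge direction), held at its two ends; in the guard's plane, 65 mm in front of the panel's edge, 220 mm from the hinge. Shut, it is 75 mm above the table, free space below: pinch it from above, fingers closing along the fixture's x; it can turn in the fingers as the guard swings. Axes turn with the guard
- guard_hinge (a point): fixed point on the hinge axis, mid-width, 75 mm above the table; axes = the fixture's (x away from the robot, y to its left along the hinge, z up). At guard angle q the bar is at (-220 cos q, 0, 220 sin q) mm in these axes
- bed (a joint): how far the sprung bed is pressed down, m: 0 = up, 0.010 = bottomed. About 3 N starts it, then 2 N per mm (half-way, 5 mm, is about 13 N); the block's own weight sinks it about 1 mm or less
- bed_mid (a point): centre of the bed's top face: bare steel, 85 mm (x) by 220 mm (y), 50 mm above the table when up; y points to its left end. It sinks straight down without tilting. The block stays wholly on it: its centre goes from about y = +80 to -80 mm at x near 0. Fixture base 185 x 280 x 28 mm; two 70 mm high posts stand 50 mm in front of the bed's centre line, 126 mm to either side
- block: lapping block: steel sole 60 (x) x 50 (y) x 24 mm with an upright wooden rib as handle on top, 54 mm long (x), 22 mm thick (y), from 24 to 62 mm up. Origin at the centre of the sole's underside, z up. Grip the rib from above, fingers closing along y, tips just above the sole. 0.32 to 0.5 kg
- mat: cork mat 110 x 110 mm, 3 mm thick, fixed; the block's parking place; origin at the centre of its underside
- bar1: (may be absent) clamp bar, plain aluminium oblong 130 x 26 x 18 mm lying flat; origin at the centre of its underside, x along its 130 mm length, y along the 26 mm, z up; 0.1 to 0.25 kg
- bar2: (may be absent) clamp bar, plain aluminium oblong 130 x 26 x 18 mm lying flat; origin at the centre of its underside, x along its 130 mm length, y along the 26 mm, z up; 0.1 to 0.25 kg
- hub1: (may be absent) flanged hub, plain aluminium, standing: a flange 64 mm in diameter and 18 mm thick with a boss 30 mm in diameter rising 32 mm above it (50 mm in all); origin at the centre of its underside, z up along the boss; 0.14 to 0.28 kg
- hub2: (may be absent) flanged hub, plain aluminium, standing: a flange 64 mm in diameter and 18 mm thick with a boss 30 mm in diameter rising 32 mm above it (50 mm in all); origin at the centre of its underside, z up along the boss; 0.14 to 0.28 kg
- hub3: (may be absent) flanged hub, plain aluminium, standing: a flange 64 mm in diameter and 18 mm thick with a boss 30 mm in diameter rising 32 mm above it (50 mm in all); origin at the centre of its underside, z up along the boss; 0.14 to 0.28 kg
- tray_big: larger white tray, fixed, open top, outside 180 (x) x 160 (y) x 35 mm high, walls and floor about 4 mm; origin at the centre of its underside; for clamp bars
- tray_small: smaller white tray, fixed, open top, outside 120 (x) x 160 (y) x 35 mm high, walls and floor about 4 mm; origin at the centre of its underside; for flanged hubs
- media_bottle: bystander: glass bottle 80 mm in diameter, 170 mm tall, blue cap; origin at the centre of its base
- jar: bystander: glass jar 70 mm in diameter, 90 mm tall, white lid; origin at the centre of its base
- wrench: bystander: steel wrench about 170 mm long lying flat on the table

How it is judged:
On the way, in this order (a step that is already met when the one before it is completed fails the run):
1. the guard is up at its open stop (over 1.6 rad) (value of joint guard above 1.6 rad), for 0.2 s.
2. with the guard open, the block flat on the bed presses it 2 to 8.5 mm down at the bed's left end, within 20 mm of its centre line (value of joint guard above 1.5 rad and value of joint bed between 0.002 and 0.0085 m and x of block in the frame of bed_mid between -0.02 and 0.02 m and z of block in the frame of bed_mid below 0.004 m and y of block in the frame of bed_mid between 0.06 and 0.1 m), for 0.3 s.
3. with the guard open, the block flat on the bed presses it 2 to 8.5 mm down at the bed's left quarter, within 20 mm of its centre line (value of joint guard above 1.5 rad and value of joint bed between 0.002 and 0.0085 m and x of block in the frame of bed_mid between -0.02 and 0.02 m and z of block in the frame of bed_mid below 0.004 m and y of block in the frame of bed_mid between 0.026 and 0.056 m), for 0.3 s.
4. with the guard open, the block flat on the bed presses it 2 to 8.5 mm down at the bed's middle, within 20 mm of its centre line (value of joint guard above 1.5 rad and value of joint bed between 0.002 and 0.0085 m and x of block in the frame of bed_mid between -0.02 and 0.02 m and z of block in the frame of bed_mid below 0.004 m and y of block in the frame of bed_mid between -0.015 and 0.015 m), for 0.3 s.
5. with the guard open, the block flat on the bed presses it 2 to 8.5 mm down at the bed's right quarter, within 20 mm of its centre line (value of joint guard above 1.5 rad and value of joint bed between 0.002 and 0.0085 m and x of block in the frame of bed_mid between -0.02 and 0.02 m and z of block in the frame of bed_mid below 0.004 m and y of block in the frame of bed_mid between -0.056 and -0.026 m), for 0.3 s.
6. with the guard open, the block flat on the bed presses it 2 to 8.5 mm down at the bed's right end, within 20 mm of its centre line (value of joint guard above 1.5 rad and value of joint bed between 0.002 and 0.0085 m and x of block in the frame of bed_mid between -0.02 and 0.02 m and z of block in the frame of bed_mid below 0.004 m and y of block in the frame of bed_mid between -0.1 and -0.06 m), for 0.3 s.
7. the guard is shut again (under 0.05 rad) (value of joint guard below 0.05 rad), for 0.2 s.
At the end, for the whole second after the job is handed in: Guard shut (under 0.05 rad); block at rest upright on the cork mat, its centre within 32 mm of the mat's; every clamp bar present lies in the larger tray and every flanged hub present in the smaller one (origin inside the walls and under 45 mm high), at rest (value of joint guard below 0.05 rad and horizontal distance between block and mat below 0.032 m and height (world z) of block below 0.01 m and angle between block's own z axis and vertical below 0.1 rad and linear speed of each of block, bar1, bar2, hub1, hub2, hub3 below 0.03 m/s and x of bar1 in the frame of tray_big between -0.085 and 0.085 m and y of bar1 in the frame of tray_big between -0.075 and 0.075 m and z of each of bar1, bar2 in the frame of tray_big below 0.045 m and x of bar2 in the frame of tray_big between -0.085 and 0.085 m and y of bar2 in the frame of tray_big between -0.075 and 0.075 m and x of hub1 in the frame of tray_small between -0.055 and 0.055 m and y of hub1 in the frame of tray_small between -0.075 and 0.075 m and z of each of hub1, hub2, hub3 in the frame of tray_small below 0.045 m and x of hub2 in the frame of tray_small between -0.055 and 0.055 m and y of hub2 in the frame of tray_small between -0.075 and 0.075 m and x of hub3 in the frame of tray_small between -0.055 and 0.055 m and y of hub3 in the frame of tray_small between -0.075 and 0.075 m); the robot touches nothing.
It fails at once if the guard slams onto its shut or open stop (over 1.5 rad/s near the stop) ((value of joint guard below 0.1 rad and velocity of joint guard below -1.5 rad/s) or (value of joint guard above 1.65 rad and velocity of joint guard above 1.5 rad/s)).
It fails at once if the bottle, the jar or the wrench is moved more than 40 mm (distance of any of media_bottle, jar, wrench from where it was at the start of the episode above 0.04 m).
Of bar1, bar2 only 1 to 2 are there at a start; the rules pass over those that are not, and their reading is None.
Of hub1, hub2, hub3 only 1 to 2 are there at a start; the rules pass over those that are not, and their reading is None.
At some moment in a run one of bar1, bar2, hub1, hub2, hub3 may be knocked a few centimetres aside while the robot is not near it.
Once in a run the grip may slacken for a moment while it holds something.
It also fails if it takes over 210 s, if anything falls off the work surface, if the arm or the gripper's body presses on something with over 40 N, if the wrist force passes 120 N, or if a joint passes its speed limit or range.

## Working session

There is one attempt and no reset: what is moved stays moved. The work goes in short steps, Python scripts to look and compute and a tool call to move; the robot and the scene stay as the last step left them, time stands still between calls to the robot, and variables do not carry over. Pictures are saved under pics/ and viewed, and the job is handed in when it is done.

Besides the shell and the picture viewer there is one more tool, called after "Request:" as a command line: name --argument value ..., lists and objects as JSON in quotes. step_arm: Moves the arm, as the interface text tells. Its arguments: {"type":"object","properties":{"series":{"type":"array"}},"required":["series"]}

```bash
ls; mkdir -p pics; python3 - <<'E'
from cell import observe, snapshot, calibration, pinch_z
import cv2, numpy as np
o=observe(); print(o); print(pinch_z)
for n in ["scene","top","wrist"]:
    im=snapshot(n); cv2.imwrite(f"pics/{n}0.png",im)
    c=calibration(n); print(n,{k:(np.round(v,4).tolist() if not isinstance(v,str) else v) for k,v in c.items()})
E
```

```text
pics
{'time': 0.0, 'qpos': array([-1.43554052e+00,  2.07449913e-01,  1.54298116e+00, -1.20809130e-06,
        1.39350280e+00, -1.50497958e-01]), 'joint_velocities': array([-0.00067055, -0.00240555, -0.00120887, -0.00048334, -0.00096354,
       -0.0002723 ]), 'joint_torque': array([-3.80684896e-04, -3.83031571e+01, -2.91599178e+01, -1.93595183e-04,
        1.06464917e-02,  3.76686469e-07]), 'ee_pos': array([ 0.16196619, -0.55091384,  0.23009588]), 'eef_rot': array([-3.10726388e+00, -4.47002336e-01, -2.61399055e-05]), 'wrist_force': array([-0.1569372 , -0.07084082, -0.27954686]), 'wrist_torque': array([-0.00106943, -0.00380063,  0.01339737]), 'finger_gap': 0.9987504794543616}
0.0187
scene {'fx': 505.4494, 'fy': 505.4494, 'cx': 320.2395, 'cy': 193.6642, 'dist_coeffs': [-0.0603, 0.0, 0.0, 0.0, 0.0], 'pose': [[0.6989, 0.523, -0.4878, 1.2465], [0.7152, -0.5065, 0.4817, -0.7076], [0.0049, -0.6855, -0.7281, 1.0678], [0.0, 0.0, 0.0, 1.0]]}
top {'fx': 505.0012, 'fy': 505.0012, 'cx': 320.6732, 'cy': 200.9661, 'dist_coeffs': [-0.0006, 0.0, 0.0, 0.0, 0.0], 'pose': [[0.0197, -0.9914, 0.1294, 0.4317], [-0.9997, -0.0181, 0.0134, -0.0582], [-0.011, -0.1296, -0.9915, 1.3066], [0.0, 0.0, 0.0, 1.0]]}
wrist {'fx': 351.9092, 'fy': 351.9092, 'cx': 319.1192, 'cy': 201.7996, 'dist_coeffs': [-0.0189, 0.0, 0.0, 0.0, 0.0], 'T_tool_cam': [[-0.0002, -0.9452, -0.3266, 0.0846], [1.0, -0.0001, -0.0003, -0.0017], [0.0003, -0.3266, 0.9452, -0.1423], [0.0, 0.0, 0.0, 1.0]]}
```

View pics/top0.png

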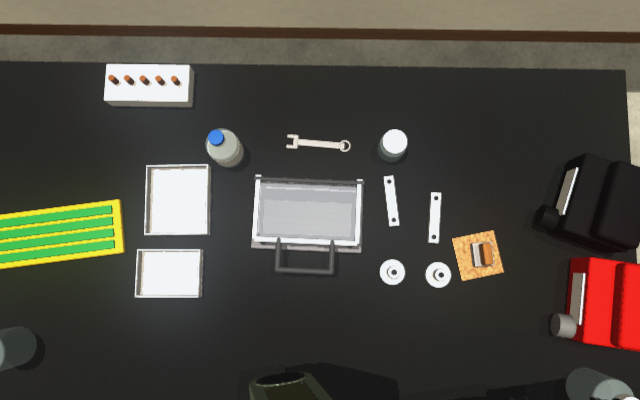

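View pics/scene0.png

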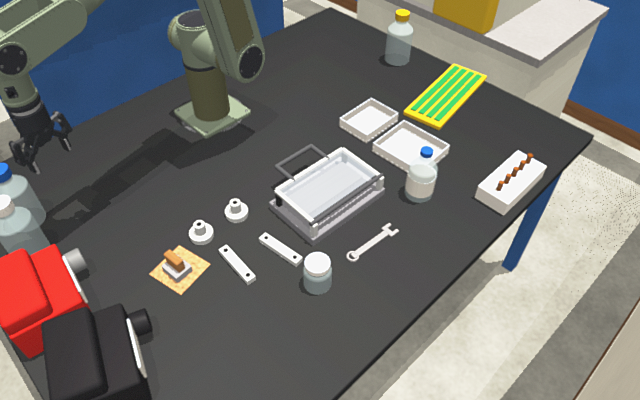

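```bash
cat > h.py <<'E'
from cell import observe, snapshot, calibration, boxes_of, trace, pinch_z
import cv2, numpy as np
from scipy.spatial.transform import Rotation as R
def campose(n):
    c=calibration(n)
    if n=='wrist':
        o=observe(); T=np.eye(4); T[:3,:3]=R.from_rotvec(o['eef_rot']).as_matrix(); T[:3,3]=o['ee_pos']
        P=T@np.array(c['T_tool_cam'])
    else: P=np.array(c['pose'])
    K=np.array([[c['fx'],0,c['cx']],[0,c['fy'],c['cy']],[0,0,1]]); return K,np.array(c['dist_coeffs']),P
def p2w(n,pts,z,cp=None):
    K,d,P=cp or campose(n)
    u=cv2.undistortPoints(np.array(pts,float).reshape(-1,1,2),K,d).reshape(-1,2)
    r=np.c_[u,np.ones(len(u))]@P[:3,:3].T
    return P[:3,3]+r*((z-P[2,3])/r[:,2])[:,None]
def w2p(n,X,cp=None):
    K,d,P=cp or campose(n)
    Rw=P[:3,:3].T; t=-Rw@P[:3,3]
    return cv2.projectPoints(np.array(X,float).reshape(-1,1,3),cv2.Rodrigues(Rw)[0],t,K,d)[0].reshape(-1,2)
def snap(n,f=None):
    cp=campose(n); im=snapshot(n)
    if f: cv2.imwrite(f'pics/{f}.png',im)
    return im,cp
def state():
    o=observe(); print('t',round(o['time'],2),'p',np.round(o['ee_pos'],4),'rv',np.round(o['eef_rot'],3),'F',np.round(o['wrist_force'],1),'gap',round(o['finger_gap'],3),'q',np.round(o['qpos'],2)); return o
E
python3 - <<'E'
from h import *
im,cp=snap('top')
S={}
for n in ['guard','bed','block','mat','bar1','hub1','tray_big','tray_small','media_bottle','jar','wrench']:
    for r in trace('top',n)[:4]:
        m=r['pixels'].astype(np.uint8); 
        if m.sum()<5: continue
        cs,_=cv2.findContours(m,cv2.RETR_EXTERNAL,cv2.CHAIN_APPROX_NONE); c=max(cs,key=cv2.contourArea)
        q=cv2.boxPoints(cv2.minAreaRect(c)); cen=q.mean(0)
        z={'bar1':.018,'hub1':.018,'mat':.003,'tray_big':.035,'tray_small':.035,'guard':.08,'block':.03,'bed':.05}.get(n,0)
        W=p2w('top',[cen,*q],z,cp)[:,:2]
        e=[np.linalg.norm(W[1]-W[2]),np.linalg.norm(W[2]-W[3])]
        l=W[1]-W[2] if e[0]>e[1] else W[2]-W[3]
        print(n,round(r['conf'],2),'px',np.round(r['bbox']),'w',np.round(W[0],4),'size',np.round(e,3),'ang',round(np.degrees(np.arctan2(l[1],l[0]))%180,1))
E
```

```text
guard 0.69 px [309. 226. 110. 100.] w [ 0.5321 -0.0069] size [0.231 0.265] ang 88.4
block 0.63 px [483. 253.  23.  26.] w [ 0.4734 -0.4457] size [0.053 0.055] ang 5.0
mat 0.59 px [475. 256.  52.  46.] w [ 0.4717 -0.4426] size [0.111 0.112] ang 11.2
bar1 0.97 px [392. 202.  18.  54.] w [ 0.6041 -0.2199] size [0.032 0.132] ang 6.5
bar1 0.8 px [434. 216.  12.  51.] w [ 0.5637 -0.3315] size [0.13  0.031] ang 176.6
bar1 0.45 px [393. 271.  22.  22.] w [ 0.4248 -0.2242] size [0.061 0.06 ] ang 91.1
hub1 0.75 px [436. 276.  26.  26.] w [ 0.4196 -0.3374] size [0.066 0.06 ] ang 91.1
hub1 0.67 px [393. 271.  27.  19.] w [ 0.4236 -0.223 ] size [0.063 0.057] ang 91.1
hub1 0.15 px [391. 145.  31.  36.] w [ 0.7516 -0.2225] size [0.076 0.083] ang 179.9
tray_small 0.96 px [168. 272.  66.  51.] w [0.4102 0.3373] size [0.119 0.172] ang 90.1
media_bottle 0.6 px [225. 146.  42.  38.] w [0.7418 0.2174] size [0.085 0.114] ang 46.0
jar 0.72 px [390. 145.  33.  32.] w [ 0.7556 -0.2258] size [0.091 0.072] ang 154.4
wrench 0.9 px [320. 142.  63.  20.] w [ 0.757  -0.0296] size [0.041 0.167] ang 85.1
wrench 0.6 px [392. 270.  28.  18.] w [ 0.4234 -0.2253] size [0.064 0.058] ang 91.1
wrench 0.36 px [310. 224. 113.  99.] w [ 0.5406 -0.0067] size [0.256 0.295] ang 87.5
wrench 0.3 px [391. 146.  33.  32.] w [ 0.7558 -0.2266] size [0.09  0.071] ang 154.4
```

```bash
python3 - <<'E'
from h import *
im=cv2.imread('pics/top0.png')
c=im[165:285,240:375]; cv2.imwrite('pics/fix_t.png',cv2.resize(c,None,fx=5,fy=5,interpolation=cv2.INTER_CUBIC))
im=cv2.imread('pics/scene0.png')
c=im[135:245,260:395]; cv2.imwrite('pics/fix_s.png',cv2.resize(c,None,fx=5,fy=5,interpolation=cv2.INTER_CUBIC))
E
```

```text
(no output)
```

View pics/fix_t.png

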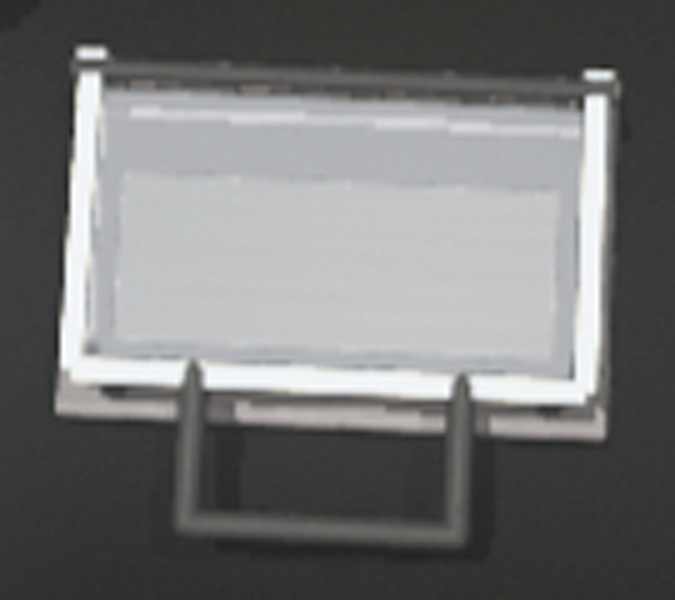

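View pics/fix_s.png

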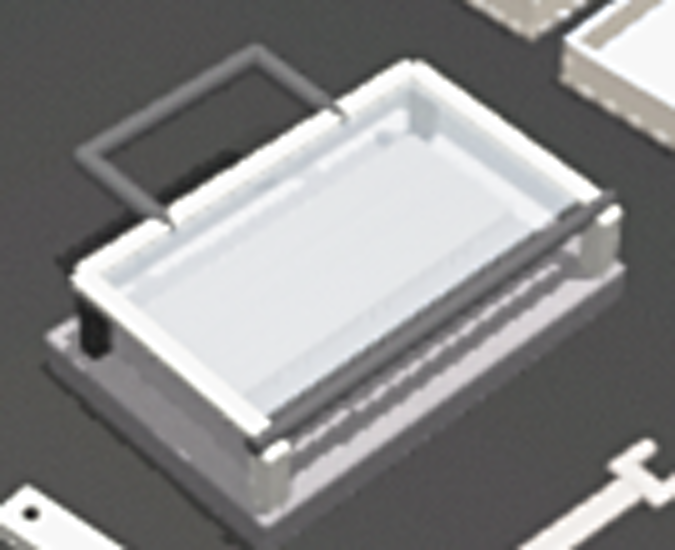

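```bash
python3 - <<'E'
from h import *
from scipy.optimize import least_squares
ct=lambda a,b:(a/5+240-.4,b/5+165-.4); cs=lambda a,b:(a/5+260-.4,b/5+135-.4)
CP={n:campose(n) for n in ['top','scene']}
# fixture frame pts: hinge at (0,0,.075)
def model(p):
    x,y,th,q,hw=p
    c,s=np.cos(th),np.sin(th)
    f=lambda P:np.array([x+c*P[0]-s*P[1],y+s*P[0]+c*P[1],.075+P[2]])
    bx,bz=-.22*np.cos(q),.22*np.sin(q)
    return f((0,hw,0)),f((0,-hw,0)),f((bx,.065,bz)),f((bx,-.065,bz))
obs={'top':[ct(75,65),ct(615,87),ct(182,525),ct(465,537)],'scene':[cs(605,200),cs(262,440),cs(255,50),cs(85,155)]}
def res(p):
    M=model(p); return np.concatenate([(w2p(n,M,CP[n])-np.array(obs[n])).ravel() for n in obs])
r=least_squares(res,[.65,0,0,0.02,.135]); print(r.x, np.round(r.fun,1))
# top view hinge/bed pix
print('hinge top at .075',p2w('top',obs['top'],.075,CP['top']),p2w('scene',obs['scene'],.075,CP['scene']))
B=p2w('top',[ct(122,173),ct(557,187),ct(549,352),ct(113,338)],.05,CP['top']); print('bed',B,B.mean(0))
# mat/block/trays both
for n in ['tray_big','tray_small','mat','block','hub1','bar1']:
    snapshot('scene')
    for t in trace('scene',n)[:2]:
        m=t['pixels'].astype(np.uint8); c=max(cv2.findContours(m,0,1)[0],key=cv2.contourArea)
        print(n,round(t['conf'],2),np.round(t['bbox']))
E
```

```text
[ 0.64328758 -0.00920878 -0.0208794   0.03959678  0.13209122] [ 0.2  0.7 -1.1  0.3  0.9 -0.8 -1.6 -0.9  0.  -0.2 -0.9  1.1 -0.5  0.1
 -0.6 -0.2]
hinge top at .075 [[ 0.64772075  0.12338497  0.075     ]
 [ 0.64144815 -0.14409232  0.075     ]
 [ 0.42293997  0.06325896  0.075     ]
 [ 0.41990638 -0.07370338  0.075     ]] [[ 0.64660128  0.122085    0.075     ]
 [ 0.63949992 -0.13698479  0.075     ]
 [ 0.41831459  0.06864254  0.075     ]
 [ 0.41650596 -0.06326283  0.075     ]]
bed [[ 0.59745993  0.1013849   0.05      ]
 [ 0.59436645 -0.11723791  0.05      ]
 [ 0.51157982 -0.11425147  0.05      ]
 [ 0.51442115  0.10303186  0.05      ]] [ 0.55445684 -0.00676816  0.05      ]
tray_big 0.68 [413. 148.  75.  50.]
tray_small 0.59 [371. 120.  56.  44.]
block 0.75 [178. 265.  34.  30.]
block 0.69 [326. 195. 112.  98.]
hub1 0.6 [201. 234.  26.  28.]
hub1 0.58 [236. 210.  25.  26.]
bar1 0.95 [282. 249.  42.  31.]
bar1 0.9 [238. 267.  36.  35.]
```

```bash
cat >> h.py <<'E'
def tang(o=None):
    o=o or observe(); M=R.from_rotvec(o['eef_rot']).as_matrix(); return np.degrees(np.arctan2(M[1,0],M[0,0])),M
def plan(wps,step=.045,ystep=8.,start=None):
    """wps: list of (x,y,z,ang_deg,hand). prints calls of 5 rows in units"""
    o=observe()
    if start is None: p=np.array(o['ee_pos']); a=tang(o)[0]
    else: p=np.array(start[:3],float); a=start[3]
    rows=[]
    for w in wps:
        t=np.array(w[:3],float); da=(w[3]-a+180)%360-180; st=w[5] if len(w)>5 else step
        n=max(1,int(np.ceil(max(np.linalg.norm(t-p)/st,abs(da)/ystep))))
        for i in range(1,n+1): rows.append((p+(t-p)*i/n,a+da*i/n,w[4]))
        p=t;a=a+da
    if start is None: p=np.array(o['ee_pos']); a=tang(o)[0]
    else: p=np.array(start[:3],float); a=start[3]
    for k in range(0,len(rows),5):
        ch=rows[k:k+5]; r=np.radians(a)
        A=np.array([[np.cos(r),np.sin(r),0],[np.sin(r),-np.cos(r),0],[0,0,-1]])
        out=[]
        for q,b,h in ch:
            s=(A@(q-p))/.025; out.append([[float(round(v,2)) for v in s],float(round(-(b-a)/6,2)),h])
        # exact accumulate using rounded values
        s=np.array(out[-1][0])*.025; p=p+A.T@s; a=a-out[-1][1]*6
        print(str(out).replace(' ',''))
    print('end',np.round(p,4),round(a,2))
E
python3 - <<'E'
from h import *
state();print(tang())
plan([(.4235,-.0045,.16,88.8,1)])
E
```

```text
t 1.35 p [ 0.1621 -0.5517  0.2313] rv [-3.11  -0.447 -0.   ] F [-0.2  0.7  0.2] gap 1.002 q [-1.44  0.21  1.54  0.    1.39 -0.15]
(np.float64(16.372616781957635), array([[ 9.59448804e-01,  2.81882942e-01, -4.05762214e-07],
       [ 2.81882942e-01, -9.59448804e-01,  3.92420203e-06],
       [ 7.16857543e-07, -3.87944839e-06, -1.00000000e+00]]))
[[[1.16,-1.29,0.2],-0.86,1],[[2.31,-2.58,0.41],-1.72,1],[[3.47,-3.87,0.61],-2.59,1],[[4.63,-5.16,0.81],-3.45,1],[[5.79,-6.45,1.02],-4.31,1]]
[[[1.6,-0.65,0.2],-0.86,1],[[3.2,-1.31,0.41],-1.73,1],[[4.81,-1.97,0.61],-2.59,1],[[6.41,-2.62,0.81],-3.45,1],[[8.02,-3.28,1.02],-4.31,1]]
[[[1.72,0.11,0.2],-0.86,1],[[3.45,0.22,0.4],-1.73,1],[[5.18,0.33,0.61],-2.59,1],[[6.91,0.44,0.81],-3.45,1]]
end [ 0.4235 -0.0045  0.16  ] 88.79
```

Request:
step_arm --series '[[[1.2,-1.3,0.2],-0.9,1],[[2.3,-2.6,0.4],-1.7,1],[[3.5,-3.9,0.6],-2.6,1],[[4.6,-5.2,0.8],-3.4,1],[[5.8,-6.4,1.0],-4.3,1]]'

```text
time: 1.85
ee_pos: [0.2564, -0.3556, 0.2061]
eef_rot: [2.929, 1.135, 0.0]
wrist_force: [0.1, 0.6, -0.0]
finger_gap: 1.0
```

Request:
step_arm --series '[[[1.6,-0.7,0.2],-0.9,1],[[3.2,-1.3,0.4],-1.7,1],[[4.8,-2.0,0.6],-2.6,1],[[6.4,-2.6,0.8],-3.4,1],[[8.0,-3.3,1.0],-4.3,1]]'

```text
time: 2.35
ee_pos: [0.3497, -0.1605, 0.1816]
eef_rot: [2.601, 1.759, 0.001]
wrist_force: [0.9, -0.1, 0.1]
finger_gap: 1.0
```

Request:
step_arm --series '[[[1.7,0.1,0.2],-0.9,1],[[3.5,0.2,0.4],-1.7,1],[[5.2,0.3,0.6],-2.6,1],[[6.9,0.4,0.8],-3.5,1],[[6.9,0.4,0.8],-3.5,1]]'

```text
time: 2.85
ee_pos: [0.4238, -0.0016, 0.161]
eef_rot: [-2.231, -2.21, -0.002]
wrist_force: [0.1, -0.5, -1.3]
finger_gap: 1.005
```

```bash
python3 - <<'E'
from h import *
state();print(tang()[0])
im,cp=snap('wrist','w1')
q=0.04
for q in (0,.04):
  X=[(.6433-.22*np.cos(q),-.0046+s*.065,.075+.22*np.sin(q)) for s in (-1,1)]; print(w2p('wrist',X,cp))
plan([(.4235,-.0045,.067,88.8,1,.02)])
E
```

```text
t 2.85 p [ 0.4238 -0.0016  0.161 ] rv [-2.231e+00 -2.210e+00 -2.000e-03] F [ 0.1 -0.5 -1.3] gap 1.005 q [-0.21 -0.05  1.97  0.    1.22 -0.2 ]
89.43979782751242
[[319.6098316  296.00915272]
 [317.67001418 120.67631333]]
[[319.86785187 302.92444252]
 [317.90390994 122.19877447]]
[[[-0.01,0.0,0.75],0.02,1],[[-0.01,0.01,1.51],0.03,1],[[-0.02,0.01,2.26],0.05,1],[[-0.03,0.01,3.01],0.06,1],[[-0.03,0.02,3.76],0.08,1]]
end [ 0.4236 -0.0044  0.0671] 88.79
```

View pics/w1.png

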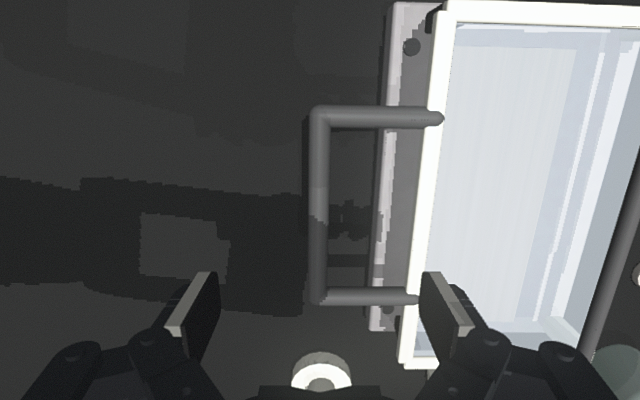

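Request:
step_arm --series '[[[0,0,0.8],0,1],[[0,0,1.6],0,1],[[0,0,2.4],0,1],[[0,0,3.2],0,1],[[0,0,3.8],0,1]]'

```text
time: 3.4
ee_pos: [0.4221, -0.0071, 0.0654]
eef_rot: [-2.244, -2.198, 0.002]
wrist_force: [0.2, -0.1, 0.3]
finger_gap: 1.001
```

Request:
step_arm --series '[[[0,0,0],0,1],[[0,0,0],0,-1],[[0,0,0],0,-1],[[0,0,0],0,-1],[[0,0,0],0,-1]]'

```text
time: 3.9
ee_pos: [0.4236, -0.006, 0.0671]
eef_rot: [2.24, 2.2, 0.001]
wrist_force: [0.4, -0.3, 0.0]
finger_gap: 0.33
```

Request:
step_arm --series '[[[0,0,0],0,-1],[[0,0,0],0,-1],[[0,0,0],0,-1],[[0,0,0],0,-1],[[0,0,0],0,-1]]'

```text
time: 4.4
ee_pos: [0.423, -0.0058, 0.0663]
eef_rot: [2.241, 2.201, -0.0]
wrist_force: [-1.6, -0.8, 0.9]
finger_gap: 0.138
```

```bash
python3 - <<'E'
from h import *
state();print(tang()[0])
im,cp=snap('wrist','w2')
E
```

```text
t 4.4 p [ 0.423  -0.0058  0.0663] rv [ 2.241  2.201 -0.   ] F [-1.6 -0.8  0.9] gap 0.138 q [-0.22  0.11  2.05 -0.    0.99 -0.2 ]
88.97486182725052
```

View pics/w2.png

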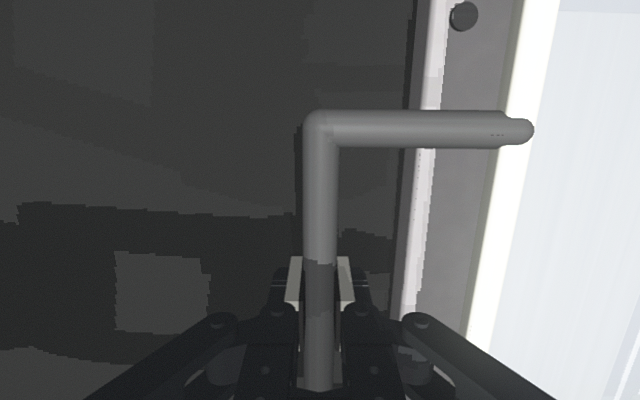

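```bash
cat > arc.py <<'E'
from h import *
def arc(q0,q1,N):
    last=q0; base=(np.cos(q0),np.sin(q0))
    out=[];b=q0
    ty=tz=0
    for i in range(1,N+1):
        s=i/N; s=3*s*s-2*s**3; q=q0+(q1-q0)*s
        y=.22*(np.cos(q0)-np.cos(q))/.025; z=-.22*(np.sin(q)-np.sin(q0))/.025
        out.append([[0,round(float(y-ty),2),round(float(z-tz),2)],0,-1])
        if i%5==0: 
            print(str(out).replace(' ','')); ty+=out[-1][0][1]; tz+=out[-1][0][2]; out=[]
E
python3 -c "
from arc import *
arc(0.04,1.72,25)"
```

```text
[[[0,0.0,-0.07],0,-1],[[0,0.01,-0.27],0,-1],[[0,0.04,-0.59],0,-1],[[0,0.1,-1.01],0,-1],[[0,0.2,-1.52],0,-1]]
[[[0,0.15,-0.59],0,-1],[[0,0.36,-1.24],0,-1],[[0,0.65,-1.92],0,-1],[[0,1.03,-2.63],0,-1],[[0,1.49,-3.32],0,-1]]
[[[0,0.54,-0.67],0,-1],[[0,1.16,-1.3],0,-1],[[0,1.84,-1.86],0,-1],[[0,2.58,-2.35],0,-1],[[0,3.34,-2.76],0,-1]]
[[[0,0.77,-0.32],0,-1],[[0,1.53,-0.56],0,-1],[[0,2.26,-0.72],0,-1],[[0,2.93,-0.81],0,-1],[[0,3.54,-0.85],0,-1]]
[[[0,0.52,0.01],0,-1],[[0,0.95,0.03],0,-1],[[0,1.26,0.06],0,-1],[[0,1.46,0.09],0,-1],[[0,1.53,0.1],0,-1]]
```

Request:
step_arm --series '[[[0,0,-0.07],0,-1],[[0,0,-0.27],0,-1],[[0,0.04,-0.6],0,-1],[[0,0.1,-1.0],0,-1],[[0,0.2,-1.5],0,-1]]'

```text
time: 4.95
ee_pos: [0.4267, -0.0058, 0.104]
eef_rot: [-2.24, -2.2, 0.003]
wrist_force: [-0.7, -2.5, -2.7]
finger_gap: 0.138
```

Request:
step_arm --series '[[[0,0.15,-0.6],0,-1],[[0,0.36,-1.25],0,-1],[[0,0.65,-1.9],0,-1],[[0,1.0,-2.6],0,-1],[[0,1.5,-3.3],0,-1]]'

```text
time: 5.45
ee_pos: [0.4584, -0.0067, 0.1854]
eef_rot: [-2.232, -2.194, 0.021]
wrist_force: [-14.4, -4.2, 1.4]
finger_gap: 0.141
```

```bash
python3 - <<'E'
from h import *
state();print(tang()[0])
im,cp=snap('scene','s2')
E
```

```text
t 5.45 p [ 0.4584 -0.0067  0.1854] rv [-2.232 -2.194  0.021] F [-14.4  -4.2   1.4] gap 0.141 q [-0.2   0.01  1.86 -0.    1.29 -0.18]
89.01644990705317
```

View pics/s2.png

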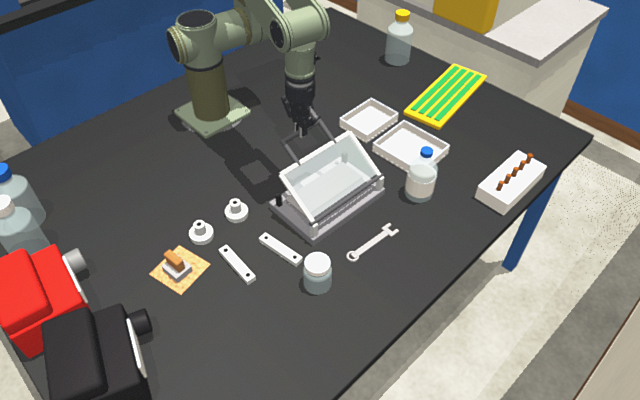

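Request:
step_arm --series '[[[0,0.4,-0.7],0,-1],[[0,1.0,-1.35],0,-1],[[0,1.65,-1.9],0,-1],[[0,2.4,-2.4],0,-1],[[0,3.2,-2.8],0,-1]]'

```text
time: 6.0
ee_pos: [0.5406, -0.0089, 0.2617]
eef_rot: [-2.237, -2.197, 0.016]
wrist_force: [-6.3, -5.8, 11.3]
finger_gap: 0.136
```

```bash
python3 - <<'E'
from h import *
state();print(tang()[0])
E
```

```text
t 6.0 p [ 0.5406 -0.0089  0.2617] rv [-2.237 -2.197  0.016] F [-6.3 -5.8 11.3] gap 0.136 q [-0.17  0.12  1.58 -0.01  1.45 -0.15]
88.96602886305483
```

Request:
step_arm --series '[[[0,0.7,-0.45],0,-1],[[0,1.45,-0.75],0,-1],[[0,2.15,-0.95],0,-1],[[0,2.8,-1.05],0,-1],[[0,3.4,-1.1],0,-1]]'

```text
time: 6.5
ee_pos: [0.6296, -0.0109, 0.2877]
eef_rot: [2.241, 2.2, -0.005]
wrist_force: [-4.4, -4.5, 5.4]
finger_gap: 0.134
```

Request:
step_arm --series '[[[0,0.4,0],0,-1],[[0,0.8,0],0,-1],[[0,1.1,0],0,-1],[[0,1.3,0.05],0,-1],[[0,1.4,0.05],0,-1]]'

```text
time: 7.0
ee_pos: [0.6648, -0.0119, 0.2862]
eef_rot: [2.24, 2.199, -0.005]
wrist_force: [-4.6, -4.2, 6.8]
finger_gap: 0.133
```

```bash
python3 - <<'E'
from h import *
state();print(tang()[0])
im,cp=snap('scene','s3')
E
```

```text
t 7.0 p [ 0.6648 -0.0119  0.2862] rv [ 2.24   2.199 -0.005] F [-4.6 -4.2  6.8] gap 0.133 q [-0.15  0.36  1.23 -0.    1.55 -0.13]
88.96083314060833
```

View pics/s3.png

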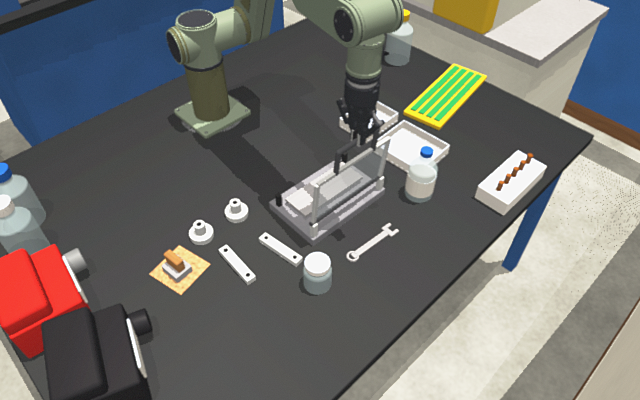

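Request:
step_arm --series '[[[0,0.15,0],0,-1],[[0,0.3,0],0,-1],[[0,0.45,0.05],0,-1],[[0,0.55,0.05],0,-1],[[0,0.6,0.05],0,-1]]'

```text
time: 7.55
ee_pos: [0.6792, -0.0129, 0.2846]
eef_rot: [2.242, 2.197, -0.007]
wrist_force: [-3.0, -5.2, 5.7]
finger_gap: 0.132
```

Request:
step_arm --series '[[[0,0.1,0],0,-1],[[0,0.2,0],0,-1],[[0,0.3,0.05],0,-1],[[0,0.3,0.05],0,-1],[[0,0.3,0.05],0,-1]]'

```text
time: 8.05
ee_pos: [0.6823, -0.0124, 0.2844]
eef_rot: [-2.238, -2.197, 0.018]
wrist_force: [-19.8, -4.1, 13.2]
finger_gap: 0.134
```

Request:
step_arm --series '[[[0,-0.2,-0.05],0,-1],[[0,-0.3,-0.05],0,-0.6],[[0,-0.3,-0.05],0,0],[[0,-0.3,-0.05],0,0.4],[[0,-0.3,-0.05],0,0.4]]'

```text
time: 8.55
ee_pos: [0.6803, -0.0099, 0.281]
eef_rot: [-2.24, -2.201, 0.0]
wrist_force: [-0.9, 0.5, 0.3]
finger_gap: 0.697
```

Request:
step_arm --series '[[[0,0,0],0,0.4],[[0,0,-0.8],0,0.4],[[0,0,-1.6],0,0.4],[[0,0,-2.4],0,0.4],[[0,0,-2.6],0,0.4]]'

```text
time: 9.05
ee_pos: [0.6816, -0.0103, 0.3495]
eef_rot: [2.238, 2.199, 0.005]
wrist_force: [0.6, 0.6, 1.2]
finger_gap: 0.701
```

```bash
python3 - <<'E'
from h import *
state();print(tang()[0])
plan([(.46,-.43,.30,8,1)])
E
```

```text
t 9.05 p [ 0.6816 -0.0103  0.3495] rv [2.238 2.199 0.005] F [0.6 0.6 1.2] gap 0.701 q [-0.14  0.38  1.09  0.    1.67 -0.12]
88.988238471954
[[[-1.54,-0.78,0.18],1.23,1],[[-3.08,-1.56,0.36],2.45,1],[[-4.62,-2.34,0.54],3.68,1],[[-6.16,-3.11,0.72],4.91,1],[[-7.7,-3.89,0.9],6.14,1]]
[[[-1.7,0.3,0.18],1.22,1],[[-3.4,0.6,0.36],2.45,1],[[-5.1,0.9,0.54],3.68,1],[[-6.8,1.2,0.72],4.9,1],[[-8.5,1.5,0.9],6.13,1]]
[[[-1.18,1.26,0.18],1.23,1]]
end [ 0.46   -0.4301  0.3   ] 7.99
```

Request:
step_arm --series '[[[-1.5,-0.8,0],1.2,1],[[-3.1,-1.6,0.1],2.4,1],[[-4.6,-2.3,0.4],3.7,1],[[-6.2,-3.1,0.7],4.9,1],[[-7.7,-3.9,0.9],6.1,1]]'

```text
time: 9.55
ee_pos: [0.578, -0.2022, 0.322]
eef_rot: [-2.821, -1.379, 0.002]
wrist_force: [1.5, -0.1, -0.1]
finger_gap: 1.001
```

Request:
step_arm --series '[[[-1.7,0.3,0.2],1.2,1],[[-3.4,0.6,0.4],2.4,1],[[-5.1,0.9,0.5],3.7,1],[[-6.8,1.2,0.7],4.9,1],[[-8.5,1.5,0.9],6.1,1]]'

```text
time: 10.05
ee_pos: [0.4782, -0.3933, 0.3002]
eef_rot: [-3.112, -0.423, 0.001]
wrist_force: [0.5, -0.6, 0.5]
finger_gap: 0.997
```

Request:
step_arm --series '[[[-0.6,0.6,0.1],0.6,1],[[-1.2,1.3,0.2],1.2,1],[[-1.2,1.3,0.2],1.2,1],[[-1.2,1.3,0.2],1.2,1]]'

```text
time: 10.45
ee_pos: [0.4591, -0.4314, 0.2952]
eef_rot: [-3.131, -0.235, 0.001]
wrist_force: [-0.6, 0.3, 0.7]
finger_gap: 0.998
```

```bash
python3 - <<'E'
from h import *
state();print(tang()[0])
im,cp=snap('wrist','w3')
im2,cp2=snap('top','t3')
im,cp=snap('wrist')
for n in ['block','mat']:
    for r in trace('wrist',n)[:2]:
        m=r['pixels'].astype(np.uint8); c=max(cv2.findContours(m,0,1)[0],key=cv2.contourArea)
        q=cv2.boxPoints(cv2.minAreaRect(c)); z=.003 if n=='mat' else .04
        W=p2w('wrist',[q.mean(0),*q],z,cp)[:,:2]; e=[np.linalg.norm(W[1]-W[2]),np.linalg.norm(W[2]-W[3])]
        l=W[1]-W[2] if e[0]>e[1] else W[2]-W[3]
        print(n,round(r['conf'],2),np.round(q).tolist(),np.round(W[0],4),np.round(e,3),np.degrees(np.arctan2(l[1],l[0]))%180)
E
```

```text
t 10.45 p [ 0.4591 -0.4314  0.2952] rv [-3.131e+00 -2.350e-01  1.000e-03] F [-0.6  0.3  0.7] gap 0.998 q [-0.89  0.28  1.31  0.    1.54  0.53]
8.568014507039981
block 0.83 [[314.0, 176.0], [317.0, 118.0], [361.0, 120.0], [358.0, 178.0]] [ 0.4743 -0.4475] [0.066 0.049] 5.623360202223466
mat 0.75 [[282.0, 102.0], [374.0, 95.0], [380.0, 184.0], [289.0, 190.0]] [ 0.4729 -0.4417] [0.109 0.11 ] 15.738432626187612
mat 0.55 [[-0.0, 0.0], [36.0, 0.0], [36.0, 71.0], [0.0, 71.0]] [ 0.5414 -0.0675] [0.041 0.077] 174.59756554514993
```

View pics/w3.png

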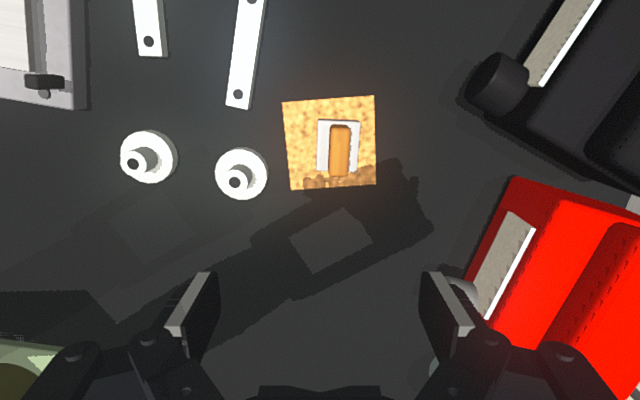

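View pics/t3.png

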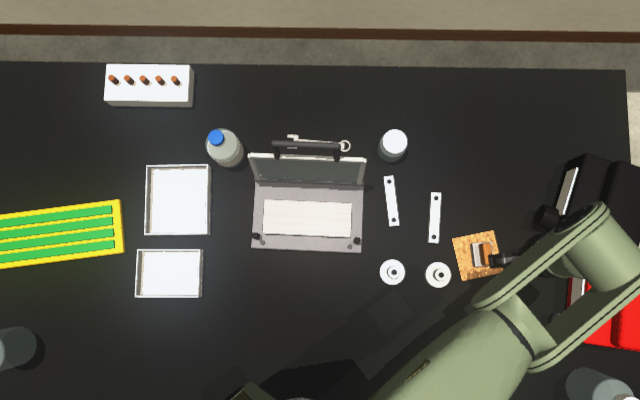

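```bash
python3 - <<'E'
from h import *
im=cv2.imread('pics/w3.png')
c=im[90:200,270:390]; cv2.imwrite('pics/w3z.png',cv2.resize(c,None,fx=6,fy=5.4,interpolation=cv2.INTER_CUBIC) if 0 else cv2.resize(c,None,fx=5,fy=5,interpolation=cv2.INTER_CUBIC))
im=cv2.imread('pics/t3.png')
c=im[145:260,245:370]; cv2.imwrite('pics/t3z.png',cv2.resize(c,None,fx=5,fy=5,interpolation=cv2.INTER_CUBIC))
E
```

```text
(no output)
```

View pics/w3z.png

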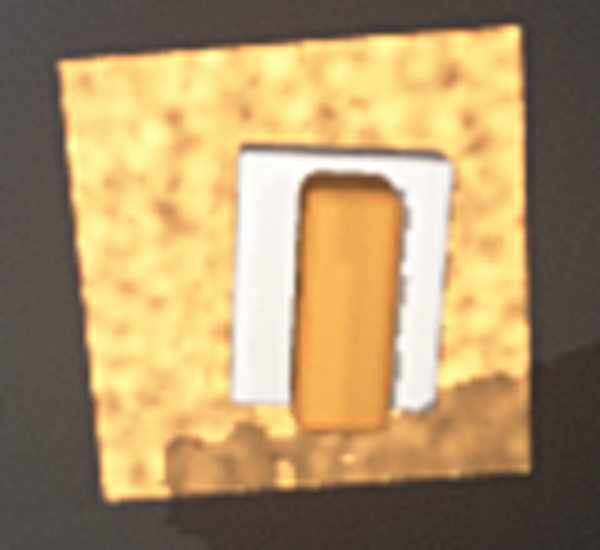

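View pics/t3z.png

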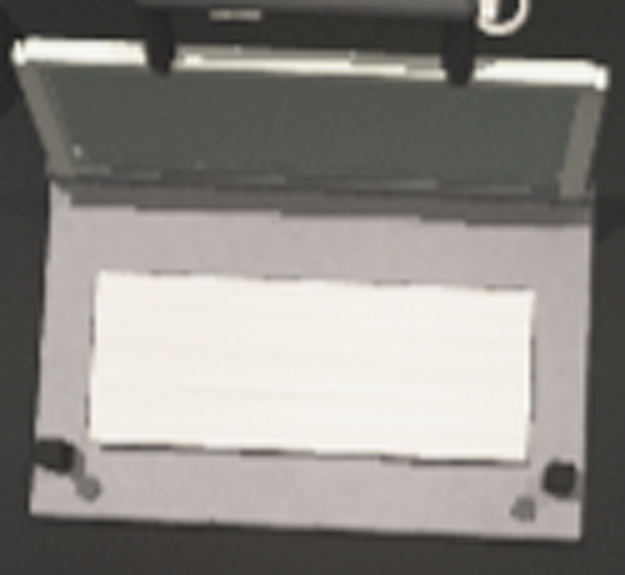

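```bash
python3 - <<'E'
from h import *
cp=campose('wrist')
f=lambda L,o:[(a/5+o[0]-.4,b/5+o[1]-.4) for a,b in L]
def rep(n,L,o,z,cp):
    W=p2w(n,f(L,o),z,cp)[:,:2]; c=W.mean(0)
    a=(W[0]+W[1]-W[2]-W[3])/2; b=(W[0]+W[3]-W[1]-W[2])/2
    print(n,np.round(c,4),'x-len',np.linalg.norm(a).round(4),'ang',np.degrees(np.arctan2(a[1],a[0])).round(1),'y-len',np.linalg.norm(b).round(4),'ang',np.degrees(np.arctan2(b[1],b[0])).round(1))
rep('wrist',[(240,152),(450,157),(433,408),(233,402)],(270,90),.027,cp)
rep('wrist',[(305,180),(403,187),(388,430),(293,425)],(270,90),.065,cp)
rep('wrist',[(60,60),(520,27),(530,472),(103,502)],(270,90),.003,cp)
rep('top',[(98,271),(534,290),(527,460),(90,440)],(245,145),.05,campose('top'))
state()
E
```

```text
wrist [ 0.4743 -0.4483] x-len 0.0591 ang 6.9 y-len 0.0482 ang 97.1
wrist [ 0.4755 -0.448 ] x-len 0.0527 ang 6.6 y-len 0.0207 ang 95.1
wrist [ 0.471  -0.4411] x-len 0.1105 ang 12.7 y-len 0.1102 ang 102.8
top [ 0.5531 -0.0078] x-len 0.0852 ang -1.2 y-len 0.2186 ang 88.5
t 10.7 p [ 0.4601 -0.4307  0.2965] rv [3.133 0.238 0.   ] F [ 0.8 -0.2  0. ] gap 0.997 q [-0.89  0.28  1.31  0.    1.54  0.53]
```

```bash
python3 - <<'E'
from h import *
plan([(.4748,-.4481,.12,6.8,1),(.4748,-.4481,.031,6.8,1,.02)])
E
```

```text
[[[0.12,0.19,1.76],0.08,1],[[0.24,0.39,3.53],0.16,1],[[0.36,0.58,5.29],0.24,1],[[0.48,0.78,7.06],0.31,1],[[0.48,0.78,7.77],0.31,1]]
[[[-0.0,-0.0,0.71],0.0,1],[[-0.0,-0.0,1.43],0.0,1],[[-0.0,-0.0,2.14],0.0,1],[[-0.0,-0.0,2.85],0.0,1]]
end [ 0.4749 -0.4482  0.031 ] 6.82
```

Request:
step_arm --series '[[[0.1,0.2,1.8],0.1,1],[[0.2,0.4,3.5],0.2,1],[[0.4,0.6,5.3],0.3,1],[[0.5,0.8,7.0],0.3,1],[[0.5,0.8,7.5],0.3,1]]'

```text
time: 11.2
ee_pos: [0.4727, -0.446, 0.1028]
eef_rot: [-3.128, -0.187, 0.009]
wrist_force: [-0.5, -0.2, -0.5]
finger_gap: 0.998
```

```bash
python3 - <<'E'
from h import *
state(); print(tang()[0])
snap('wrist','w4')
plan([(.4748,-.4481,.031,6.8,1,.02)])
E
```

```text
t 11.2 p [ 0.4727 -0.446   0.1028] rv [-3.128 -0.187  0.009] F [-0.5 -0.2 -0.5] gap 0.998 q [-0.89  0.49  1.44  0.    1.22  0.56]
6.84451459276129
[[[0.02,0.02,0.72],0.0,1],[[0.04,0.05,1.44],0.0,1],[[0.06,0.07,2.16],0.0,1],[[0.07,0.09,2.88],0.01,1]]
end [ 0.4747 -0.4481  0.031 ] 6.78
```

View pics/w4.png

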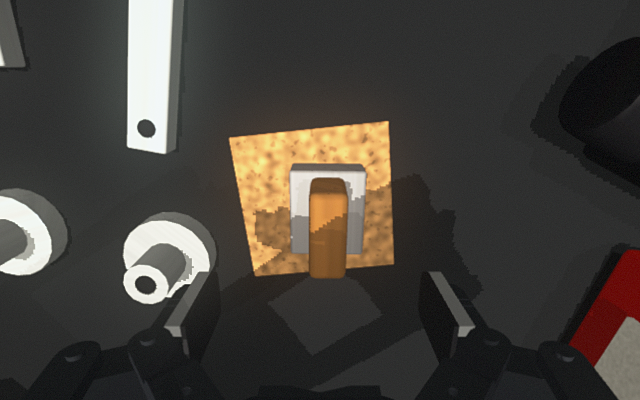

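Request:
step_arm --series '[[[0,0.05,0.7],0,1],[[0,0.05,1.4],0,1],[[0,0.05,2.1],0,1],[[0,0.05,2.8],0,1],[[0,0.05,2.9],0,1]]'

```text
time: 11.75
ee_pos: [0.4733, -0.449, 0.033]
eef_rot: [-3.132, -0.185, 0.005]
wrist_force: [-0.4, 1.2, -0.5]
finger_gap: 0.996
```

Request:
step_arm --series '[[[0,0,0],0,1],[[0,0,0],0,1]]'

```text
time: 11.95
ee_pos: [0.4753, -0.4514, 0.0369]
eef_rot: [3.135, 0.186, 0.001]
wrist_force: [1.3, 0.3, 0.4]
finger_gap: 0.999
```

Request:
step_arm --series '[[[0,0,0.2],0,1],[[0,0,0.2],0,-1],[[0,0,0.2],0,-1],[[0,0,0.2],0,-1],[[0,0,0.2],0,-1]]'

```text
time: 12.45
ee_pos: [0.475, -0.4509, 0.0315]
eef_rot: [3.136, 0.186, 0.0]
wrist_force: [-0.1, 0.7, -0.2]
finger_gap: 0.33
```

Request:
step_arm --series '[[[0,0,0],0,-1],[[0,0,0],0,-1],[[0,0,0],0,-1],[[0,0,0],0,-1],[[0,0,0],0,-1]]'

```text
time: 12.95
ee_pos: [0.475, -0.4508, 0.0316]
eef_rot: [3.136, 0.186, 0.0]
wrist_force: [0.1, 0.4, 3.0]
finger_gap: 0.246
```

```bash
python3 - <<'E'
from h import *
for i in range(4): state(); snapshot('wrist')
snap('wrist','w5')
E
```

```text
t 12.95 p [ 0.475  -0.4508  0.0316] rv [3.136 0.186 0.   ] F [0.1 0.4 3. ] gap 0.246 q [-0.89  0.58  1.47  0.    1.09  0.56]
t 13.0 p [ 0.475  -0.4508  0.0316] rv [3.136 0.186 0.   ] F [-0.4  2.2  3.9] gap 0.246 q [-0.89  0.58  1.47  0.    1.09  0.56]
t 13.05 p [ 0.475  -0.4509  0.0316] rv [3.136 0.186 0.   ] F [-0.3  1.5  2.9] gap 0.247 q [-0.89  0.58  1.47  0.    1.09  0.56]
t 13.1 p [ 0.475  -0.4508  0.0316] rv [3.136 0.186 0.   ] F [-0.5  1.7  3.8] gap 0.251 q [-0.89  0.58  1.47  0.    1.09  0.56]
```

View pics/w5.png

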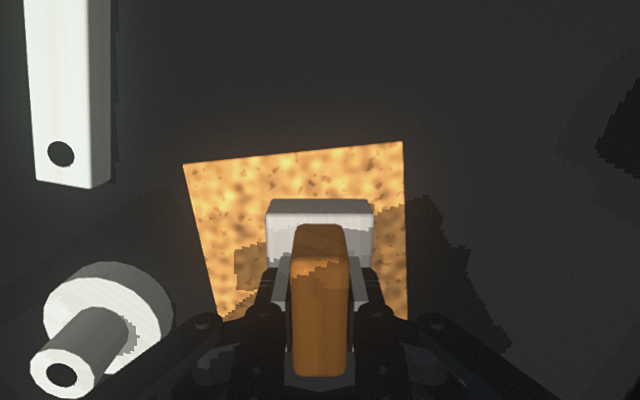

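```bash
python3 - <<'E'
from h import *
plan([(.475,-.4508,.20,6.8,-1,.034),(.550,.0725,.20,-1.2,-1,.035)])
E
```

```text
[[[0.0,-0.0,-1.35],-0.0,-1],[[0.0,-0.0,-2.69],-0.0,-1],[[0.0,-0.0,-4.04],-0.0,-1],[[0.0,-0.0,-5.39],-0.0,-1],[[0.0,-0.0,-6.74],-0.0,-1]]
[[[0.34,-1.28,0.0],0.08,-1],[[0.68,-2.55,0.0],0.16,-1],[[1.02,-3.83,0.0],0.25,-1],[[1.36,-5.11,0.0],0.33,-1],[[1.7,-6.39,0.0],0.41,-1]]
[[[0.29,-1.29,0.0],0.09,-1],[[0.57,-2.58,0.0],0.17,-1],[[0.86,-3.87,0.0],0.25,-1],[[1.15,-5.16,0.0],0.34,-1],[[1.43,-6.45,0.0],0.42,-1]]
[[[0.23,-1.3,0.0],0.08,-1],[[0.46,-2.6,0.0],0.17,-1],[[0.69,-3.9,0.0],0.25,-1],[[0.91,-5.21,0.0],0.33,-1],[[1.14,-6.51,0.0],0.42,-1]]
[[[0.17,-1.31,0.0],0.08,-1]]
end [0.5499 0.0726 0.2001] -1.2
```

Request:
step_arm --series '[[[0,0,-0.5],0,-1],[[0,0,-1.5],0,-1],[[0,0,-3.0],0,-1],[[0,0,-5.0],0,-1],[[0,0,-6.7],0,-1]]'

```text
time: 13.7
ee_pos: [0.4743, -0.4505, 0.1997]
eef_rot: [-3.135, -0.185, 0.002]
wrist_force: [0.7, -1.0, -4.0]
finger_gap: 0.244
```

Request:
step_arm --series '[[[0.3,-1.2,0],0.1,-1],[[0.7,-2.5,0],0.2,-1],[[1.0,-3.8,0],0.2,-1],[[1.4,-5.1,0],0.3,-1],[[1.7,-6.4,0],0.4,-1]]'

```text
time: 14.2
ee_pos: [0.4975, -0.2852, 0.1977]
eef_rot: [-3.138, -0.119, 0.002]
wrist_force: [0.3, -0.1, -4.0]
finger_gap: 0.251
```

Request:
step_arm --series '[[[0.3,-1.3,0],0.1,-1],[[0.6,-2.6,0],0.2,-1],[[0.9,-3.9,0],0.2,-1],[[1.1,-5.2,0],0.3,-1],[[1.4,-6.5,0],0.4,-1]]'

```text
time: 14.7
ee_pos: [0.5196, -0.1207, 0.1978]
eef_rot: [-3.141, -0.053, 0.003]
wrist_force: [1.5, 0.3, -4.4]
finger_gap: 0.249
```

Request:
step_arm --series '[[[0.2,-1.3,0],0.1,-1],[[0.4,-2.6,0],0.2,-1],[[0.7,-3.9,0],0.3,-1],[[0.9,-5.2,0],0.3,-1],[[1.1,-6.5,0],0.4,-1]]'

```text
time: 15.2
ee_pos: [0.5417, 0.0423, 0.1979]
eef_rot: [3.141, -0.012, -0.003]
wrist_force: [0.8, 0.1, -5.6]
finger_gap: 0.249
```

```bash
python3 - <<'E'
from h import *
for i in range(4): snapshot('wrist')
state(); print(tang()[0])
snap('wrist','w6')
plan([(.550,.0725,.086,-1.2,-1,.025)])
E
```

```text
t 15.4 p [0.5417 0.0416 0.1979] rv [ 3.141e+00 -9.000e-03 -3.000e-03] F [ 0.8 -1.3 -4.9] gap 0.245 q [-0.08  0.17  1.66 -0.    1.32  1.49]
-0.3117453084009507
[[[0.06,-0.25,0.9],0.03,-1],[[0.13,-0.51,1.79],0.05,-1],[[0.19,-0.76,2.69],0.08,-1],[[0.25,-1.01,3.59],0.11,-1],[[0.32,-1.27,4.48],0.14,-1]]
end [0.5501 0.0726 0.0861] -1.23
```

View pics/w6.png

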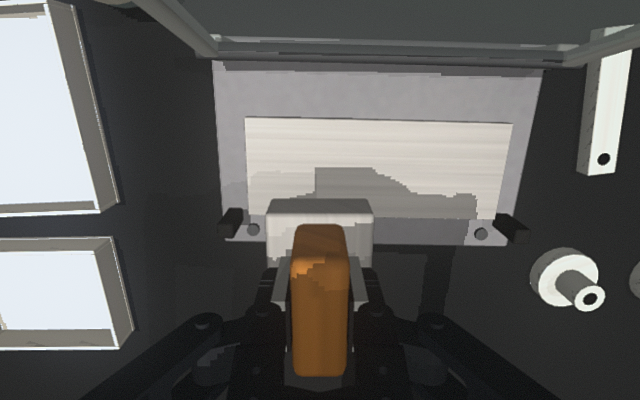

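```bash
python3 - <<'E'
from h import *
W=p2w('wrist',[(245,117),(513,124),(497,220)],.05);print(W)
c,s=np.cos(np.radians(-1.2)),np.sin(np.radians(-1.2))
for a,b in [(.0425,.11),(.0425,-.11),(-.0425,-.11)]: print(.5535+c*a-s*b,-.0075+s*a+c*b)
E
```

```text
[[ 0.59827972  0.10202893  0.05      ]
 [ 0.59150658 -0.11596222  0.05      ]
 [ 0.5070709  -0.11612986  0.05      ]]
0.5982943452348501 0.10158582233719034
0.5936870128605116 -0.11836592802727568
0.5087056547651498 -0.11658582233719034
```

Request:
step_arm --series '[[[0.1,-0.3,0.9],0,-1],[[0.15,-0.6,1.8],0.05,-1],[[0.2,-0.9,2.7],0.1,-1],[[0.25,-1.1,3.6],0.15,-1],[[0.3,-1.25,4.2],0.15,-1]]'

```text
time: 15.95
ee_pos: [0.5491, 0.0712, 0.0917]
eef_rot: [3.141, -0.039, -0.005]
wrist_force: [-0.9, -0.7, -5.4]
finger_gap: 0.247
```

Request:
step_arm --series '[[[0,0,0.15],0,-1],[[0,0,0.3],0,-1],[[0,0,0.3],0,-1],[[0,0,0.3],0,-1],[[0,0,0.3],0,-1]]'

```text
time: 16.45
ee_pos: [0.5512, 0.0721, 0.0875]
eef_rot: [3.141, -0.037, 0.004]
wrist_force: [-0.3, 0.1, -5.2]
finger_gap: 0.246
```

```bash
python3 - <<'E'
from h import *
state(); print(tang()[0])
E
```

```text
t 16.45 p [0.5512 0.0721 0.0875] rv [ 3.141 -0.037  0.004] F [-0.3  0.1 -5.2] gap 0.246 q [-0.03  0.33  1.72 -0.    1.1   1.57]
-1.3366523258924983
```

Request:
step_arm --series '[[[0,0,0.1],0,-1],[[0,0,0.2],0,-1],[[0,0,0.3],0,-1],[[0,0,0.4],0,-1],[[0,0,0.5],0,-1]]'

```text
time: 16.95
ee_pos: [0.5503, 0.0724, 0.0746]
eef_rot: [3.141, -0.036, -0.0]
wrist_force: [-4.7, 0.3, 6.7]
finger_gap: 0.251
```

Request:
step_arm --series '[[[0,0,0],0,-1],[[0,0,0],0,-1]]'

```text
time: 17.15
ee_pos: [0.5503, 0.0724, 0.0749]
eef_rot: [3.141, -0.036, -0.0]
wrist_force: [-4.4, 0.3, 5.9]
finger_gap: 0.246
```

Request:
step_arm --series '[[[0,0,0.04],0,-1],[[0,0.2,0.04],0,-1],[[0,0.4,0.04],0,-1],[[0,0.6,0.04],0,-1],[[0,0.8,0.04],0,-1]]'

```text
time: 17.65
ee_pos: [0.5524, 0.0537, 0.0751]
eef_rot: [-3.139, 0.037, -0.009]
wrist_force: [1.4, 5.0, 5.2]
finger_gap: 0.25
```

```bash
python3 - <<'E'
from h import *
state(); print(tang()[0])
E
```

```text
t 17.65 p [0.5524 0.0537 0.0751] rv [-3.139  0.037 -0.009] F [1.4 5.  5.2] gap 0.25 q [-0.06  0.34  1.73  0.    1.07  1.53]
-1.3591840172328364
```

Request:
step_arm --series '[[[0,0.2,0.04],0,-1],[[0,0.4,0.04],0,-1],[[0,0.6,0.04],0,-1],[[0,0.8,0.04],0,-1],[[0,1.0,0.04],0,-1]]'

```text
time: 18.15
ee_pos: [0.5523, 0.0287, 0.0745]
eef_rot: [-3.138, 0.037, -0.011]
wrist_force: [1.6, 5.4, 7.1]
finger_gap: 0.252
```

Request:
step_arm --series '[[[0,0.2,0],0,-1],[[0,0.4,0],0,-1],[[0,0.6,0],0,-1],[[0,0.8,0],0,-1],[[0,1.0,0],0,-1]]'

```text
time: 18.65
ee_pos: [0.5517, 0.0036, 0.0745]
eef_rot: [-3.139, 0.037, -0.01]
wrist_force: [0.5, 6.0, 8.7]
finger_gap: 0.248
```

```bash
python3 - <<'E'
from h import *
state(); print(tang()[0])
snap('wrist','w7')
E
```

```text
t 18.65 p [0.5517 0.0036 0.0745] rv [-3.139  0.037 -0.01 ] F [0.5 6.  8.7] gap 0.248 q [-0.15  0.33  1.74  0.    1.06  1.44]
-1.3637534987880986
```

View pics/w7.png

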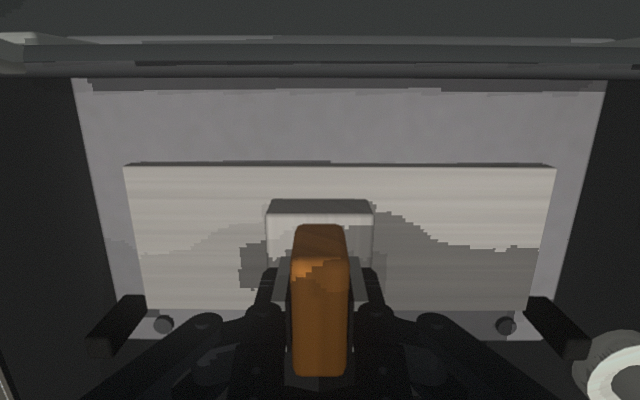

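Request:
step_arm --series '[[[0,0.2,0],0,-1],[[0,0.4,0],0,-1],[[0,0.6,0],0,-1],[[0,0.8,0],0,-1],[[0,1.0,0],0,-1]]'

```text
time: 19.2
ee_pos: [0.5512, -0.0215, 0.0744]
eef_rot: [-3.139, 0.037, -0.01]
wrist_force: [1.7, 5.5, 7.5]
finger_gap: 0.247
```

Request:
step_arm --series '[[[0,0.2,0],0,-1],[[0,0.4,0],0,-1],[[0,0.6,0],0,-1],[[0,0.8,0],0,-1],[[0,1.0,0],0,-1]]'

```text
time: 19.7
ee_pos: [0.5505, -0.0466, 0.0744]
eef_rot: [-3.139, 0.037, -0.01]
wrist_force: [-0.5, 5.3, 6.9]
finger_gap: 0.255
```

```bash
python3 - <<'E'
from h import *
state(); print(tang()[0])
E
```

```text
t 19.7 p [ 0.5505 -0.0466  0.0744] rv [-3.139  0.037 -0.01 ] F [-0.5  5.3  6.9] gap 0.255 q [-0.24  0.34  1.73  0.    1.07  1.35]
-1.3619136428619498
```

Request:
step_arm --series '[[[0,0.2,0],0,-1],[[0,0.4,0],0,-1],[[0,0.6,0],0,-1],[[0,0.8,0],0,-1],[[0,1.0,0],0,-1]]'

```text
time: 20.2
ee_pos: [0.5499, -0.0717, 0.0744]
eef_rot: [-3.139, 0.037, -0.01]
wrist_force: [1.0, 5.4, 7.4]
finger_gap: 0.25
```

Request:
step_arm --series '[[[0,0.2,0],0,-1],[[0,0.4,0],0,-1],[[0,0.5,0],0,-1],[[0,0.5,0],0,-1],[[0,0.5,0],0,-1]]'

```text
time: 20.7
ee_pos: [0.5495, -0.0847, 0.0744]
eef_rot: [-3.141, 0.037, -0.01]
wrist_force: [0.4, 3.0, 7.5]
finger_gap: 0.245
```

Request:
step_arm --series '[[[0,0,0],0,-1],[[0,0,0],0,-1],[[0,0,0],0,-1]]'

```text
time: 21.0
ee_pos: [0.5495, -0.0847, 0.0744]
eef_rot: [-3.141, 0.037, -0.01]
wrist_force: [-1.0, 3.6, 6.7]
finger_gap: 0.251
```

```bash
python3 - <<'E'
from h import *
o=state(); print(tang()[0])
snap('scene','s8')
p=o['ee_pos']
plan([(p[0],p[1],.21,-1.36,-1,.03),(.471,-.441,.20,10,-1,.035)])
E
```

```text
t 21.0 p [ 0.5495 -0.0847  0.0744] rv [-3.141  0.037 -0.01 ] F [-1.   3.6  6.7] gap 0.251 q [-0.31  0.34  1.72  0.    1.07  1.28]
-1.3459066453831903
[[[0.0,-0.0,-1.09],0.0,-1],[[0.0,-0.0,-2.17],0.0,-1],[[0.0,-0.0,-3.26],0.0,-1],[[0.0,-0.0,-4.34],0.0,-1],[[0.0,-0.0,-5.43],0.0,-1]]
[[[-0.25,1.3,0.04],-0.17,-1],[[-0.51,2.6,0.08],-0.34,-1],[[-0.76,3.91,0.11],-0.51,-1],[[-1.02,5.21,0.15],-0.69,-1],[[-1.27,6.51,0.19],-0.86,-1]]
[[[-0.38,1.27,0.03],-0.17,-1],[[-0.75,2.55,0.07],-0.34,-1],[[-1.12,3.82,0.11],-0.52,-1],[[-1.49,5.09,0.14],-0.69,-1],[[-1.86,6.37,0.18],-0.86,-1]]
[[[-0.48,1.23,0.03],-0.17,-1]]
end [ 0.4711 -0.4409  0.2001] 9.99
```

View pics/s8.png

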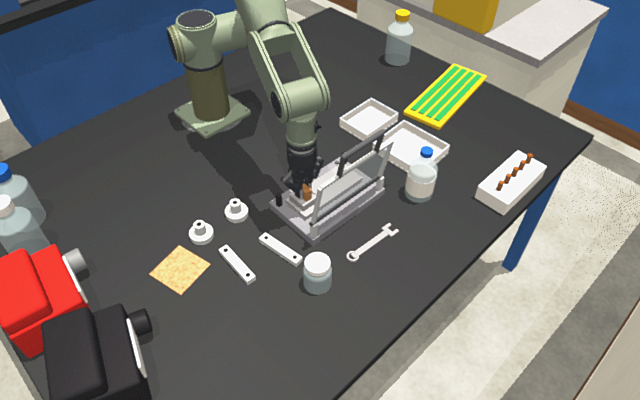

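Request:
step_arm --series '[[[0,0,-0.5],0,-1],[[0,0,-1.5],0,-1],[[0,0,-2.7],0,-1],[[0,0,-4.0],0,-1],[[0,0,-5.4],0,-1]]'

```text
time: 21.55
ee_pos: [0.5454, -0.0851, 0.2069]
eef_rot: [-3.141, 0.036, 0.004]
wrist_force: [0.2, -0.3, -3.9]
finger_gap: 0.25
```

Request:
step_arm --series '[[[-0.25,1.3,0],-0.2,-1],[[-0.5,2.6,0.1],-0.3,-1],[[-0.75,3.9,0.1],-0.5,-1],[[-1.0,5.2,0.1],-0.7,-1],[[-1.25,6.5,0.2],-0.9,-1]]'

```text
time: 22.05
ee_pos: [0.5108, -0.2481, 0.2016]
eef_rot: [3.139, 0.113, -0.001]
wrist_force: [0.8, 0.1, -4.2]
finger_gap: 0.249
```

Request:
step_arm --series '[[[-0.4,1.3,0],-0.2,-1],[[-0.75,2.5,0.1],-0.3,-1],[[-1.1,3.8,0.1],-0.5,-1],[[-1.5,5.1,0.1],-0.7,-1],[[-1.85,6.4,0.2],-0.9,-1]]'

```text
time: 22.55
ee_pos: [0.4759, -0.411, 0.1964]
eef_rot: [-3.13, -0.26, 0.001]
wrist_force: [0.7, 0.5, -4.4]
finger_gap: 0.247
```

Request:
step_arm --series '[[[-0.3,0.7,0],-0.1,-1],[[-0.5,1.2,0],-0.1,-1],[[-0.5,1.2,0],-0.1,-1],[[-0.5,1.2,0],-0.1,-1]]'

```text
time: 22.95
ee_pos: [0.4695, -0.4405, 0.1963]
eef_rot: [-3.128, -0.276, 0.0]
wrist_force: [-0.5, -0.2, -3.8]
finger_gap: 0.245
```

```bash
python3 - <<'E'
from h import *
o=state(); print(tang()[0])
snap('wrist','w9')
plan([(.471,-.441,.040,10,-1,.033)])
E
```

```text
t 22.95 p [ 0.4695 -0.4405  0.1963] rv [-3.128 -0.276  0.   ] F [-0.5 -0.2 -3.8] gap 0.245 q [-0.89  0.38  1.4   0.    1.37  0.51]
10.070535683386751
[[[0.01,0.01,1.25],0.0,-1],[[0.02,0.02,2.5],0.01,-1],[[0.03,0.03,3.75],0.01,-1],[[0.04,0.04,5.01],0.02,-1],[[0.04,0.05,6.26],0.02,-1]]
end [ 0.4709 -0.4411  0.0399] 9.99
```

View pics/w9.png

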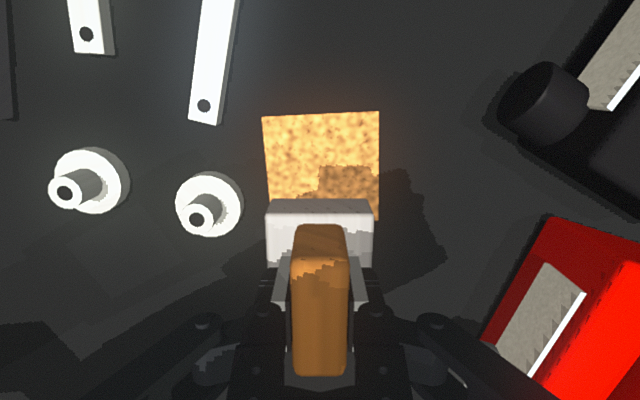

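Gripped block is over the mat (mat at 262–380, 112–220 px, as expected from the tilted camera). Lowering.

Request:
step_arm --series '[[[0,0,1.3],0,-1],[[0,0,2.6],0,-1],[[0,0,4.0],0,-1],[[0,0,5.2],0,-1],[[0,0,6.0],0,-1]]'

```text
time: 23.5
ee_pos: [0.469, -0.4383, 0.044]
eef_rot: [-3.125, -0.278, 0.004]
wrist_force: [-0.1, 0.1, -4.7]
finger_gap: 0.248
```

Request:
step_arm --series '[[[0,0,0.1],0,-1],[[0,0,0.2],0,-1],[[0,0,0.3],0,-1],[[0,0,0.4],0,-1],[[0,0,0.45],0,-1]]'

```text
time: 24.0
ee_pos: [0.4701, -0.442, 0.0367]
eef_rot: [3.128, 0.276, 0.002]
wrist_force: [-0.6, 0.3, -3.9]
finger_gap: 0.246
```

Request:
step_arm --series '[[[0,0,0.05],0,-1],[[0,0,0.1],0,-1],[[0,0,0.1],0,-1]]'

```text
time: 24.3
ee_pos: [0.4694, -0.4414, 0.0329]
eef_rot: [-3.129, -0.276, 0.0]
wrist_force: [-0.0, -0.2, -4.6]
finger_gap: 0.246
```

Request:
step_arm --series '[[[0,0,0.04],0,-1],[[0,0,0.07],0,-1],[[0,0,0.07],0,-1],[[0,0,0.07],0,-1]]'

```text
time: 24.7
ee_pos: [0.4696, -0.4415, 0.0316]
eef_rot: [3.129, 0.276, 0.0]
wrist_force: [-0.4, 0.9, -1.0]
finger_gap: 0.252
```

Request:
step_arm --series '[[[0,0,0],0,-0.4],[[0,0,0],0,0],[[0,0,0],0,0.5],[[0,0,0],0,1],[[0,0,-0.5],0,1]]'

```text
time: 25.2
ee_pos: [0.4684, -0.4401, 0.0422]
eef_rot: [-3.126, -0.275, 0.004]
wrist_force: [-0.4, -0.2, 0.1]
finger_gap: 0.958
```

Request:
step_arm --series '[[[0,0,-1.5],0,1],[[0,0,-3.0],0,1],[[0,0,-5.0],0,1],[[0,0,-7.0],0,1],[[0,0,-7.0],0,1]]'

```text
time: 25.7
ee_pos: [0.4733, -0.4459, 0.2309]
eef_rot: [3.113, 0.275, 0.018]
wrist_force: [-0.0, 0.1, 0.8]
finger_gap: 0.997
```

Request:
step_arm --series '[[[-1.0,-1.5,-1.0],0,1],[[-1.0,-2.5,-1.0],0,1],[[-1.0,-2.5,-1.0],0,1],[[-1.0,-2.5,-1.0],0,1]]'

```text
time: 26.1
ee_pos: [0.4341, -0.3843, 0.2448]
eef_rot: [3.128, 0.277, 0.002]
wrist_force: [-0.1, 0.1, -0.1]
finger_gap: 0.998
```

```bash
python3 - <<'E'
from h import *
o=state(); print(tang()[0])
im,cp=snap('wrist','w10')
for n in ['hub1','bar1','block']:
    for r in trace('wrist',n)[:3]:
        m=r['pixels'].astype(np.uint8); c=max(cv2.findContours(m,0,1)[0],key=cv2.contourArea)
        q=cv2.boxPoints(cv2.minAreaRect(c))
        print(n,round(r['conf'],2),np.round(r['bbox']),np.round(q).tolist())
snap('top','t10')
E
```

```text
t 26.1 p [ 0.4341 -0.3843  0.2448] rv [3.128e+00 2.770e-01 2.000e-03] F [-0.1  0.1 -0.1] gap 0.998 q [-0.87  0.21  1.52 -0.    1.42  0.52]
10.107272814132529
hub1 0.94 [278. 166.  58.  59.] [[246.0, 138.0], [304.0, 138.0], [304.0, 197.0], [246.0, 197.0]]
hub1 0.67 [172. 147.  68.  65.] [[138.0, 116.0], [202.0, 116.0], [202.0, 176.0], [138.0, 176.0]]
hub1 0.39 [285.  48.  46.  97.] [[259.0, 89.0], [279.0, -6.0], [309.0, 0.0], [289.0, 95.0]]
bar1 0.84 [182.  17.  34.  34.] [[163.0, 0.0], [196.0, 0.0], [196.0, 31.0], [163.0, 31.0]]
bar1 0.64 [287.  49.  49.  98.] [[260.0, 90.0], [279.0, -6.0], [309.0, 0.0], [289.0, 96.0]]
block 0.93 [379. 146.  54.  72.] [[351.0, 176.0], [355.0, 109.0], [406.0, 112.0], [402.0, 179.0]]
```

View pics/w10.png

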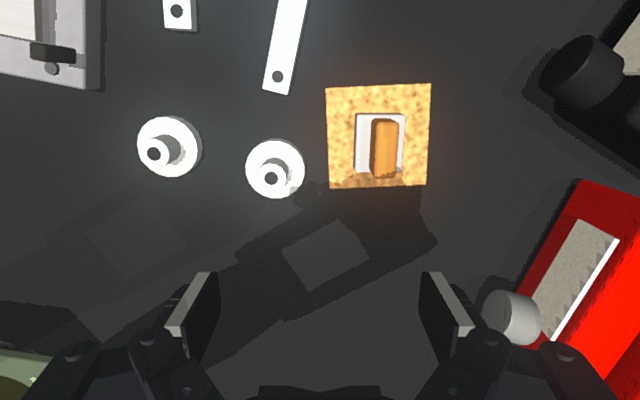

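View pics/t10.png

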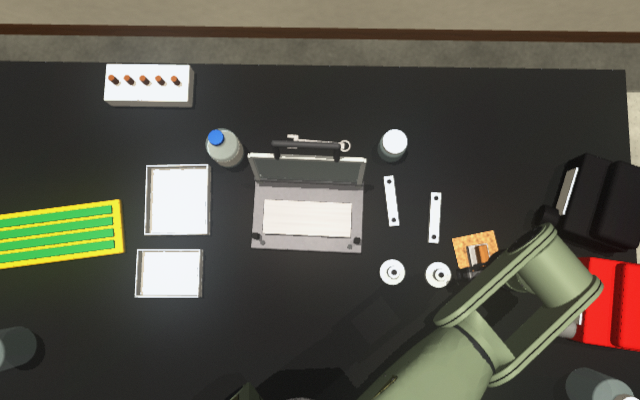

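```bash
python3 - <<'E'
from h import *
cp=campose('wrist')
print('boss top',p2w('wrist',[(271,178),(153,153)],.05,cp)[:,:2])
print('flange', p2w('wrist',[(275,167),(170,146.5)],.018,cp)[:,:2])
print('block sole top', p2w('wrist',[(355,112),(405,115),(402,176),(351,172)],.027,cp)[:,:2].mean(0),'mat',p2w('wrist',[(325,88),(431,83),(427,185),(331,190)],.003,cp)[:,:2].mean(0))
im=cv2.imread('pics/t10.png')
c=im[155:305,130:220]; cv2.imwrite('pics/t10a.png',cv2.resize(c,None,fx=4,fy=4,interpolation=cv2.INTER_CUBIC))
c=im[165:290,370:460]; cv2.imwrite('pics/t10b.png',cv2.resize(c,None,fx=4.5,fy=4.5,interpolation=cv2.INTER_CUBIC))
E
```

```text
boss top [[ 0.41876728 -0.33744   ]
 [ 0.42373773 -0.22150337]]
flange [[ 0.42223741 -0.33711435]
 [ 0.42495443 -0.22510983]]
block sole top [ 0.46625093 -0.43867386] mat [ 0.46902448 -0.44219222]
```

View pics/t10a.png

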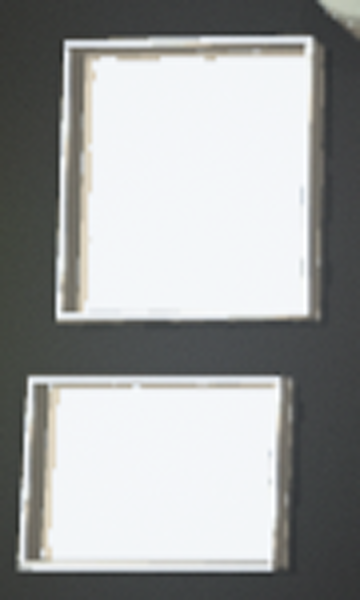

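View pics/t10b.png

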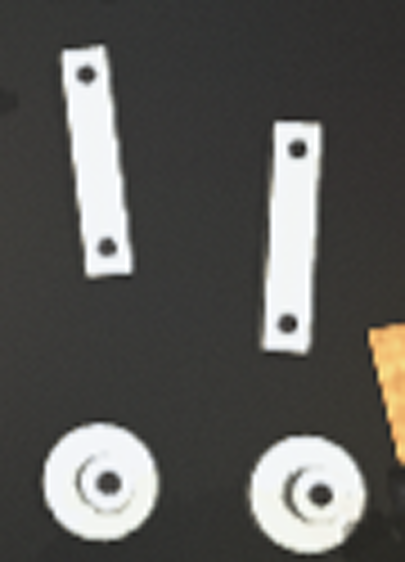

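```bash
python3 - <<'E'
from h import *
cp=campose('top')
def rep(nm,L,s,o,z):
    P=[(a/s+o[0]-.4,b/s+o[1]-.4) for a,b in L]; W=p2w('top',P,z,cp)[:,:2]
    a=(W[0]+W[1]-W[2]-W[3])/2; b=(W[0]+W[3]-W[1]-W[2])/2
    print(nm,np.round(W.mean(0),4),'xl',np.linalg.norm(a).round(3),np.degrees(np.arctan2(a[1],a[0])).round(1),'yl',np.linalg.norm(b).round(3),np.degrees(np.arctan2(b[1],b[0])).round(1))
rep('big',[(65,40),(312,38),(308,320),(57,318)],4,(130,155),.035)
rep('small',[(28,378),(280,378),(273,570),(18,570)],4,(130,155),.035)
rep('barA',[(62,50),(104,46),(132,272),(88,277)],4.5,(370,165),.018)
rep('barB',[(275,122),(321,123),(310,352),(262,348)],4.5,(370,165),.018)
print('hubs',p2w('top',[(108/4.5+369.6,484/4.5+164.6),(320/4.5+369.6,495/4.5+164.6)],.05,cp)[:,:2])
print('hubs fl',p2w('top',[(101/4.5+369.6,482/4.5+164.6),(308/4.5+369.6,494/4.5+164.6)],.018,cp)[:,:2])
plan([(.420,-.3372,.12,60,1),(.420,-.3372,.026,60,1,.02)])
E
```

```text
big [0.5958 0.328 ] xl 0.18 2.0 yl 0.159 91.1
small [0.4089 0.3398] xl 0.119 0.8 yl 0.159 91.1
barA [ 0.6049 -0.2215] xl 0.131 6.8 yl 0.025 97.1
barB [ 0.5639 -0.3325] xl 0.13 -3.5 yl 0.027 88.0
hubs [[ 0.42226245 -0.22405041]
 [ 0.41860329 -0.33958912]]
hubs fl [[ 0.42305654 -0.22435508]
 [ 0.41869231 -0.34006176]]
[[[-0.03,-0.28,0.71],-1.19,1],[[-0.06,-0.56,1.41],-2.38,1],[[-0.09,-0.85,2.12],-3.57,1],[[-0.13,-1.13,2.82],-4.76,1],[[-0.16,-1.41,3.53],-5.95,1]]
[[[0.14,-0.25,0.71],-1.19,1],[[0.28,-0.49,1.41],-2.37,1],[[0.28,-0.49,2.16],-2.37,1],[[0.28,-0.49,2.92],-2.37,1],[[0.28,-0.49,3.67],-2.37,1]]
[[[0.0,-0.0,0.75],-0.0,1],[[0.0,-0.0,1.5],-0.0,1]]
end [ 0.4201 -0.3373  0.0261] 59.97
```

Request:
step_arm --series '[[[0,-0.3,0.7],-1.2,1],[[-0.1,-0.6,1.4],-2.4,1],[[-0.1,-0.9,2.1],-3.6,1],[[-0.15,-1.1,2.8],-4.8,1],[[-0.15,-1.4,3.5],-6.0,1]]'

```text
time: 26.85
ee_pos: [0.4241, -0.3509, 0.1554]
eef_rot: [2.888, 1.236, -0.0]
wrist_force: [-0.4, 0.6, -0.2]
finger_gap: 0.996
```

Request:
step_arm --series '[[[0.15,-0.2,0.7],-1.2,1],[[0.3,-0.4,1.4],-2.4,1],[[0.3,-0.4,1.4],-2.4,1],[[0.3,-0.4,1.4],-2.4,1]]'

```text
time: 27.25
ee_pos: [0.4222, -0.3384, 0.1212]
eef_rot: [-2.716, -1.578, 0.0]
wrist_force: [0.8, -0.2, 0.6]
finger_gap: 1.002
```

```bash
python3 - <<'E'
from h import *
o=state(); print(tang()[0])
im,cp=snap('wrist','w11')
print(w2p('wrist',[(.4195,-.3385,.05),(.4195,-.3385,.018)],cp))
plan([(.4195,-.3385,.024,60,1,.02)])
E
```

```text
t 27.25 p [ 0.4222 -0.3384  0.1212] rv [-2.716 -1.578  0.   ] F [ 0.8 -0.2  0.6] gap 1.002 q [-0.84  0.25  1.73 -0.    1.16 -0.32]
60.32265347964497
[[317.20459096 221.18263412]
 [317.45304925 204.81961617]]
[[[-0.01,-0.02,0.78],0.01,1],[[-0.02,-0.05,1.57],0.02,1],[[-0.03,-0.07,2.35],0.03,1],[[-0.03,-0.1,3.14],0.05,1],[[-0.04,-0.12,3.92],0.06,1]]
end [ 0.4196 -0.3385  0.024 ] 59.98
```

View pics/w11.png

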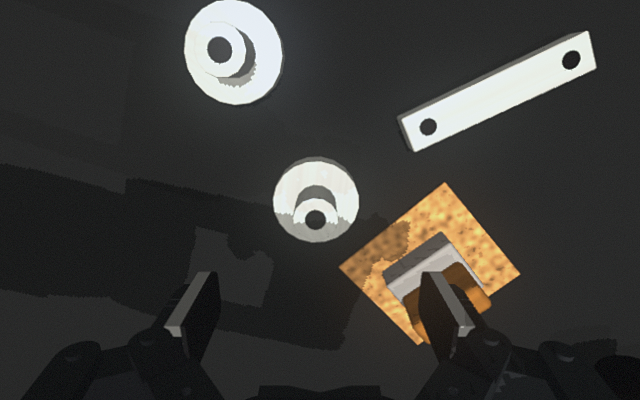

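Request:
step_arm --series '[[[0,-0.1,0.8],0,0.4],[[0,-0.1,1.6],0,0.4],[[0,-0.1,2.4],0,0.4],[[0,-0.1,3.2],0,0.4],[[0,-0.1,3.9],0,0.4]]'

```text
time: 27.8
ee_pos: [0.421, -0.3384, 0.0244]
eef_rot: [2.713, 1.578, 0.001]
wrist_force: [0.3, -0.0, -0.4]
finger_gap: 0.702
```

Request:
step_arm --series '[[[0,0,0],0,0.4],[[0,0,0],0,0],[[0,0,0],0,-1],[[0,0,0],0,-1],[[0,0,0],0,-1]]'

```text
time: 28.3
ee_pos: [0.4213, -0.3384, 0.0258]
eef_rot: [2.711, 1.58, 0.001]
wrist_force: [-0.1, -0.2, 6.3]
finger_gap: 0.333
```

Request:
step_arm --series '[[[0,0,0],0,-1],[[0,0,0],0,-1],[[0,0,0],0,-1],[[0,0,0],0,-1],[[0,0,0],0,-1]]'

```text
time: 28.8
ee_pos: [0.4213, -0.3384, 0.0258]
eef_rot: [2.711, 1.58, 0.001]
wrist_force: [0.2, 0.2, 6.4]
finger_gap: 0.327
```

Request:
step_arm --series '[[[0,0,-0.5],0,-1],[[0,0,-1.5],0,-1],[[0,0,-3],0,-1],[[0,0,-5],0,-1],[[0,0,-7.0],0,-1]]'

```text
time: 29.3
ee_pos: [0.4191, -0.3358, 0.2001]
eef_rot: [-2.712, -1.581, 0.001]
wrist_force: [1.1, -1.3, -1.0]
finger_gap: 0.329
```

```bash
python3 - <<'E'
from h import *
o=state(); print(tang()[0])
snap('wrist','w12')
# small tray target: y +37 in tray frame ; tray yaw ~1 deg
c,s=np.cos(np.radians(1)),np.sin(np.radians(1))
for b in (.037,-.037): print(.4089-s*b,.3398+c*b)
plan([(.4085,.3768,.20,91,-1,.045)])
E
```

```text
t 29.3 p [ 0.4191 -0.3358  0.2001] rv [-2.712e+00 -1.581e+00  1.000e-03] F [ 1.1 -1.3 -1. ] gap 0.329 q [-0.84  0.16  1.67  0.    1.32 -0.32]
60.46969287888217
0.4082542609618205 0.3767943647207865
0.4095457390381795 0.3028056352792135
[[[1.54,-0.92,0.03],-0.32,-1],[[3.08,-1.83,0.05],-0.64,-1],[[4.63,-2.75,0.08],-0.95,-1],[[6.17,-3.66,0.11],-1.27,-1],[[7.71,-4.58,0.14],-1.59,-1]]
[[[1.67,-0.65,0.02],-0.32,-1],[[3.34,-1.29,0.05],-0.63,-1],[[5.02,-1.94,0.08],-0.95,-1],[[6.69,-2.59,0.11],-1.27,-1],[[8.36,-3.24,0.13],-1.59,-1]]
[[[1.76,-0.36,0.03],-0.32,-1],[[3.51,-0.72,0.06],-0.63,-1],[[5.27,-1.08,0.08],-0.95,-1],[[7.03,-1.44,0.11],-1.27,-1],[[8.78,-1.8,0.14],-1.59,-1]]
[[[1.8,-0.07,0.03],-0.31,-1]]
end [0.4084 0.3769 0.1999] 90.97
```

View pics/w12.png

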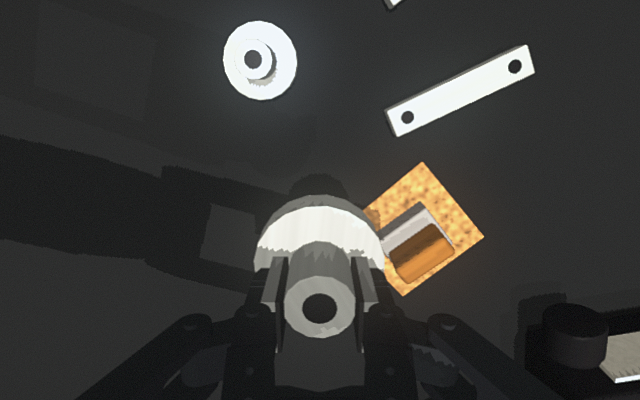

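Request:
step_arm --series '[[[1.5,-0.9,0],-0.3,-1],[[3.1,-1.8,0],-0.6,-1],[[4.6,-2.7,0.1],-1.0,-1],[[6.2,-3.7,0.1],-1.3,-1],[[7.7,-4.6,0.1],-1.6,-1]]'

```text
time: 29.85
ee_pos: [0.4137, -0.1105, 0.1962]
eef_rot: [-2.571, -1.804, -0.0]
wrist_force: [0.9, 0.3, -1.4]
finger_gap: 0.326
```

Request:
step_arm --series '[[[1.7,-0.7,0],-0.3,-1],[[3.4,-1.3,0],-0.6,-1],[[5.0,-1.9,0.1],-1.0,-1],[[6.7,-2.6,0.1],-1.3,-1],[[8.4,-3.2,0.1],-1.6,-1]]'

```text
time: 30.35
ee_pos: [0.41, 0.1138, 0.1939]
eef_rot: [2.411, 2.014, 0.0]
wrist_force: [0.8, -0.2, -1.1]
finger_gap: 0.332
```

Request:
step_arm --series '[[[1.8,-0.4,0],-0.3,-1],[[3.5,-0.7,0],-0.6,-1],[[5.3,-1.1,0.1],-1.0,-1],[[7.0,-1.4,0.1],-1.3,-1],[[8.8,-1.8,0.1],-1.6,-1]]'

```text
time: 30.85
ee_pos: [0.4055, 0.338, 0.1913]
eef_rot: [2.234, 2.209, -0.001]
wrist_force: [-0.3, -1.0, -0.6]
finger_gap: 0.334
```

Request:
step_arm --series '[[[0.9,0,0],-0.2,-1],[[1.8,-0.05,0],-0.3,-1],[[1.8,-0.05,0],-0.3,-1],[[1.8,-0.05,0],-0.3,-1],[[1.8,-0.05,0],-0.3,-1]]'

```text
time: 31.35
ee_pos: [0.4053, 0.3806, 0.1911]
eef_rot: [2.201, 2.241, -0.002]
wrist_force: [0.3, -0.2, -1.5]
finger_gap: 0.334
```

```bash
python3 - <<'E'
from h import *
o=state(); print(tang()[0])
snap('wrist','w13')
plan([(.4084,.3768,.04,91,-1,.04)])
E
```

```text
t 31.35 p [0.4053 0.3806 0.1911] rv [ 2.201e+00  2.241e+00 -2.000e-03] F [ 0.3 -0.2 -1.5] gap 0.334 q [ 0.6   0.2   1.63 -0.    1.31  0.58]
91.03747550077276
[[[-0.04,0.03,1.51],0.0,-1],[[-0.07,0.06,3.02],0.0,-1],[[-0.11,0.09,4.54],0.0,-1],[[-0.15,0.11,6.05],0.0,-1]]
end [0.4083 0.3768 0.04  ] 91.01
```

View pics/w13.png

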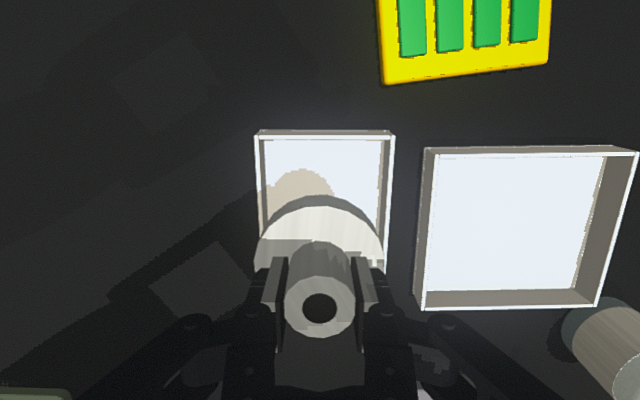

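```bash
python3 - <<'E'
from h import *
print(p2w('wrist',[(255,131),(395,131),(424,150),(637,150)],.035))
c,s=np.cos(np.radians(1)),np.sin(np.radians(1))
for a,b in [(-.06,.08),(.06,.08)]: print(.4089+c*a-s*b,.3398+s*a+c*b)
E
```

```text
[[0.35061982 0.42534429 0.035     ]
 [0.46822603 0.42742654 0.035     ]
 [0.49447415 0.41183328 0.035     ]
 [0.68035345 0.41575146 0.035     ]]
0.34751294577563385 0.41874067122627434
0.46749466919440075 0.4208349599987483
```

Request:
step_arm --series '[[[-0.05,0.05,1.5],0,-1],[[-0.1,0.1,3.0],0,-1],[[-0.15,0.1,4.5],0,-1],[[-0.15,0.1,5.5],0,-1],[[-0.15,0.1,6.0],0,-1]]'

```text
time: 31.9
ee_pos: [0.4065, 0.3755, 0.0386]
eef_rot: [-2.202, -2.24, 0.008]
wrist_force: [0.1, -0.4, -1.2]
finger_gap: 0.328
```

Request:
step_arm --series '[[[0,0,0.1],0,-1],[[0,0,0.2],0,-1],[[0,0,0.3],0,-1],[[0,0,0.35],0,-1],[[0,0,0.35],0,-1]]'

```text
time: 32.4
ee_pos: [0.4087, 0.3782, 0.0334]
eef_rot: [2.2, 2.242, 0.002]
wrist_force: [0.4, -0.0, -1.2]
finger_gap: 0.33
```

Request:
step_arm --series '[[[0,0,0.05],0,-1],[[0,0,0.1],0,-1],[[0,0,0.1],0,-1],[[0,0,0.1],0,-0.2],[[0,0,0.1],0,0.1]]'

```text
time: 32.9
ee_pos: [0.4084, 0.378, 0.0303]
eef_rot: [2.2, 2.242, 0.001]
wrist_force: [0.6, -0.8, 1.0]
finger_gap: 0.541
```

Request:
step_arm --series '[[[0,0,0],0,0.1],[[0,0,0],0,0.1],[[0,0,-1],0,0.1],[[0,0,-3.0],0,0.1],[[0,0,-5.0],0,0.1]]'

```text
time: 33.4
ee_pos: [0.4071, 0.3771, 0.1552]
eef_rot: [-2.2, -2.242, 0.005]
wrist_force: [1.8, 0.7, 0.3]
finger_gap: 0.55
```

```bash
python3 - <<'E'
from h import *
o=state(); print(tang()[0])
snap('wrist','w14'); snap('top','t14')
plan([(.425,-.2240,.16,90,0.4,.045)])
E
```

```text
t 33.4 p [0.4071 0.3771 0.1552] rv [-2.2   -2.242  0.005] F [1.8 0.7 0.3] gap 0.55 q [0.59 0.24 1.67 0.   1.24 0.57]
91.0708427118073
[[[-1.73,0.0,0.01],0.01,0.4],[[-3.46,0.0,0.02],0.03,0.4],[[-5.19,0.0,0.03],0.04,0.4],[[-6.92,0.0,0.05],0.05,0.4],[[-8.65,0.0,0.06],0.06,0.4]]
[[[-1.73,0.01,0.01],0.02,0.4],[[-3.46,0.02,0.02],0.03,0.4],[[-5.19,0.04,0.03],0.04,0.4],[[-6.92,0.05,0.04],0.06,0.4],[[-8.65,0.06,0.05],0.07,0.4]]
[[[-1.73,0.02,0.01],0.01,0.4],[[-3.46,0.05,0.03],0.03,0.4],[[-5.19,0.07,0.04],0.04,0.4],[[-6.92,0.09,0.05],0.05,0.4]]
end [ 0.4249 -0.224   0.16  ] 90.01
```

View pics/w14.png

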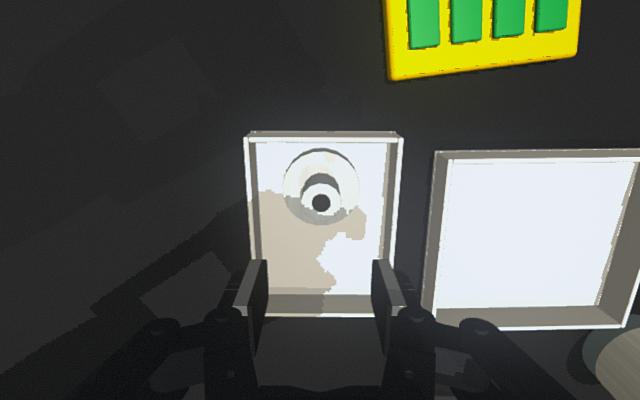

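View pics/t14.png

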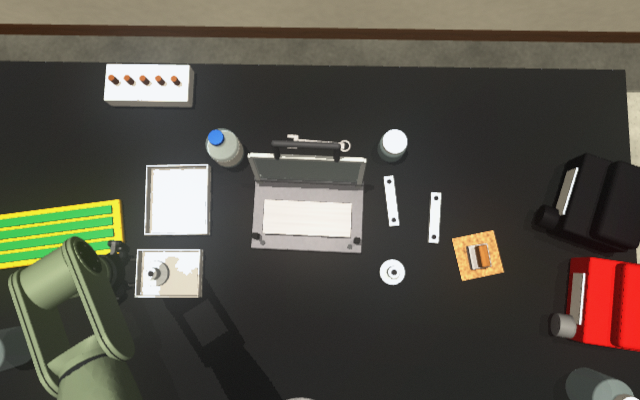

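Request:
step_arm --series '[[[-1.7,0,0],0,0.4],[[-3.5,0,0],0,0.4],[[-5.2,0,0],0,0.4],[[-6.9,0,0],0,0.4],[[-8.6,0,0],0,0.4]]'

```text
time: 34.0
ee_pos: [0.4119, 0.1613, 0.1549]
eef_rot: [2.2, 2.243, 0.0]
wrist_force: [-0.1, -0.8, 0.1]
finger_gap: 0.702
```

Request:
step_arm --series '[[[-1.7,0,0],0,0.4],[[-3.5,0,0],0,0.4],[[-5.2,0,0.1],0.1,0.4],[[-6.9,0,0.1],0.1,0.4],[[-8.6,0,0.1],0.1,0.4]]'

```text
time: 34.5
ee_pos: [0.4159, -0.0538, 0.1524]
eef_rot: [2.212, 2.23, 0.001]
wrist_force: [1.1, 0.2, 1.3]
finger_gap: 0.699
```

Request:
step_arm --series '[[[-1.7,0,0.2],0,0.4],[[-3.5,0,0.4],0,0.4],[[-5.2,0,0.6],0.1,0.4],[[-7.0,0.05,0.8],0.1,0.4],[[-7.0,0.05,0.8],0.1,0.4]]'

```text
time: 35.0
ee_pos: [0.419, -0.2322, 0.1324]
eef_rot: [2.228, 2.211, -0.002]
wrist_force: [0.4, 0.2, -0.1]
finger_gap: 0.698
```

Request:
step_arm --series '[[[0,0,0],0,0.4],[[0,0,0],0,0.4],[[0,0,0],0,0.4]]'

```text
time: 35.3
ee_pos: [0.4189, -0.2257, 0.1324]
eef_rot: [-2.221, -2.221, -0.0]
wrist_force: [1.0, 0.6, -0.4]
finger_gap: 0.7
```

```bash
python3 - <<'E'
from h import *
o=state(); print(tang()[0])
im,cp=snap('wrist','w15')
print(w2p('wrist',[(.423,-.224,.05),(.423,-.224,.018)],cp))
for r in trace('wrist','hub1')[:2]: print(r['conf'],r['bbox'],p2w('wrist',[r['bbox'][:2]],.025,cp))
plan([(.423,-.224,.026,90,.4,.02)])
E
```

```text
t 35.3 p [ 0.4189 -0.2257  0.1324] rv [-2.221 -2.221 -0.   ] F [ 1.   0.6 -0.4] gap 0.7 q [-0.68  0.11  1.88  0.    1.16 -0.68]
89.97827641025094
[[325.46406518 211.22622137]
 [324.76410321 196.58607698]]
0.87 [327.9, 190.2, 85.5, 82.7] [[ 0.42518921 -0.2167147   0.025     ]]
[[[0.01,0.03,0.71],-0.0,0.4],[[0.02,0.05,1.42],-0.0,0.4],[[0.04,0.08,2.13],-0.0,0.4],[[0.05,0.11,2.84],-0.0,0.4],[[0.06,0.13,3.55],-0.0,0.4]]
[[[0.01,0.03,0.71],-0.0,0.4]]
end [ 0.4231 -0.2241  0.0261] 89.99
```

View pics/w15.png

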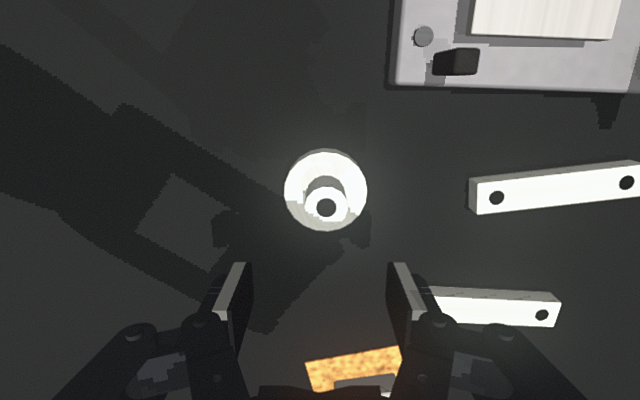

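Request:
step_arm --series '[[[0.05,0.05,0.8],0,0.4],[[0.1,0.1,1.6],0,0.4],[[0.1,0.15,2.5],0,0.4],[[0.1,0.15,3.5],0,0.4],[[0.1,0.15,4.3],0,0.4]]'

```text
time: 35.9
ee_pos: [0.4226, -0.2235, 0.0241]
eef_rot: [-2.222, -2.221, 0.0]
wrist_force: [0.7, 0.6, 0.3]
finger_gap: 0.698
```

Request:
step_arm --series '[[[0,0,0],0,0.4],[[0,0,0],0,0],[[0,0,0],0,-1],[[0,0,0],0,-1],[[0,0,0],0,-1]]'

```text
time: 36.4
ee_pos: [0.424, -0.2254, 0.0267]
eef_rot: [2.221, 2.217, 0.001]
wrist_force: [0.5, 1.9, 6.1]
finger_gap: 0.33
```

Request:
step_arm --series '[[[0,0,0],0,-1],[[0,0,0],0,-1],[[0,0,0],0,-1],[[0,0,0],0,-1],[[0,0,0],0,-1]]'

```text
time: 36.9
ee_pos: [0.424, -0.2254, 0.0267]
eef_rot: [2.222, 2.217, 0.001]
wrist_force: [1.5, 1.7, 7.3]
finger_gap: 0.327
```

Request:
step_arm --series '[[[0,0,-0.5],0,-1],[[0,0,-1.5],0,-1],[[0,0,-3],0,-1],[[0,0,-5],0,-1],[[0,0,-6.5],0,-1]]'

```text
time: 37.4
ee_pos: [0.4228, -0.2248, 0.1907]
eef_rot: [2.222, 2.217, 0.0]
wrist_force: [0.3, -0.3, -1.4]
finger_gap: 0.326
```

```bash
python3 - <<'E'
from h import *
o=state(); print(tang()[0])
im,cp=snap('wrist','w16')
plan([(.410,.3065,.18,91,-1,.045)])
E
```

```text
t 37.4 p [ 0.4228 -0.2248  0.1907] rv [2.222 2.217 0.   ] F [ 0.3 -0.3 -1.4] gap 0.326 q [-0.67  0.04  1.82 -0.    1.28 -0.67]
89.86978951111217
[[[1.78,-0.06,0.06],-0.02,-1],[[3.56,-0.12,0.12],-0.03,-1],[[5.34,-0.17,0.17],-0.05,-1],[[7.12,-0.23,0.23],-0.06,-1],[[8.9,-0.29,0.29],-0.08,-1]]
[[[1.78,-0.05,0.06],-0.01,-1],[[3.56,-0.09,0.12],-0.03,-1],[[5.34,-0.13,0.18],-0.04,-1],[[7.12,-0.18,0.23],-0.06,-1],[[8.9,-0.22,0.29],-0.08,-1]]
[[[1.78,-0.03,0.06],-0.01,-1],[[3.56,-0.06,0.12],-0.03,-1]]
end [0.4099 0.3065 0.18  ] 91.02
```

View pics/w16.png

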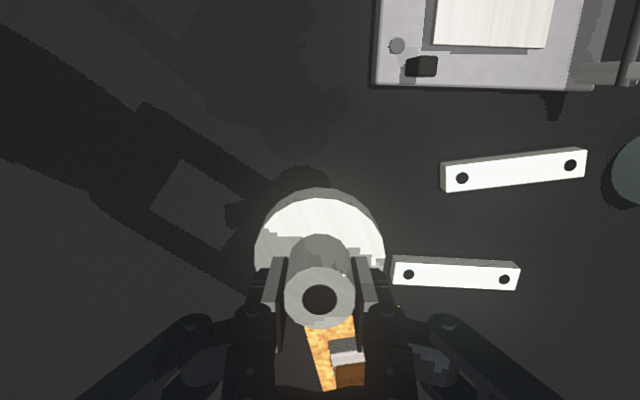

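Request:
step_arm --series '[[[1.8,0,0],0,-1],[[3.6,-0.1,0.1],0,-1],[[5.3,-0.2,0.2],0,-1],[[7.1,-0.2,0.2],-0.1,-1],[[8.9,-0.3,0.3],-0.1,-1]]'

```text
time: 37.95
ee_pos: [0.4153, -0.0006, 0.1805]
eef_rot: [2.212, 2.229, 0.001]
wrist_force: [1.0, -0.0, -2.4]
finger_gap: 0.324
```

Request:
step_arm --series '[[[1.8,-0.05,0],0,-1],[[3.6,-0.1,0.1],0,-1],[[5.3,-0.15,0.2],0,-1],[[7.1,-0.2,0.2],-0.1,-1],[[8.9,-0.2,0.3],-0.1,-1]]'

```text
time: 38.45
ee_pos: [0.4081, 0.222, 0.1729]
eef_rot: [2.2, 2.242, 0.001]
wrist_force: [1.0, -0.7, -1.3]
finger_gap: 0.328
```

Request:
step_arm --series '[[[1.8,0,0],0,-1],[[3.3,-0.05,0.1],0,-1],[[3.5,-0.05,0.1],0,-1],[[3.5,-0.05,0.1],0,-1],[[3.5,-0.05,0.1],0,-1]]'

```text
time: 38.95
ee_pos: [0.4056, 0.3068, 0.1698]
eef_rot: [2.201, 2.242, -0.002]
wrist_force: [-0.7, 0.4, -1.6]
finger_gap: 0.329
```

```bash
python3 - <<'E'
from h import *
o=state(); print(tang()[0])
im,cp=snap('wrist','w17')
plan([(.409,.3055,.036,91,-1,.03)])
E
```

```text
t 38.95 p [0.4056 0.3068 0.1698] rv [ 2.201e+00  2.242e+00 -2.000e-03] F [-0.7  0.4 -1.6] gap 0.329 q [ 0.48  0.13  1.77 -0.    1.25  0.46]
91.05700599534929
[[[-0.01,0.03,1.07],0.0,-1],[[-0.02,0.05,2.14],0.0,-1],[[-0.03,0.08,3.21],0.0,-1],[[-0.04,0.1,4.29],0.0,-1],[[-0.04,0.13,5.36],0.0,-1]]
end [0.4091 0.3056 0.0359] 91.01
```

View pics/w17.png

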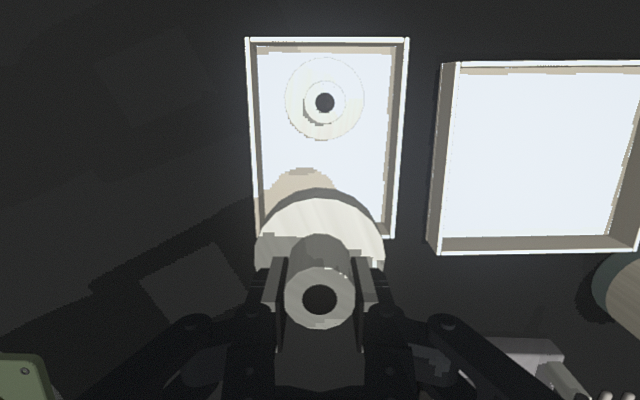

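```bash
python3 - <<'E'
from h import *
print(p2w('wrist',[(246,39),(408,39),(393,237)],.035))
print(p2w('wrist',[(325,102)],.054),p2w('wrist',[(324,98)],.022))
print(p2w('wrist',[(441,64),(432,253),(637,248)],.035))
E
```

```text
[[0.35089719 0.42008592 0.035     ]
 [0.467758   0.42215585 0.035     ]
 [0.47018942 0.26567745 0.035     ]]
[[0.40855481 0.37813562 0.054     ]] [[0.40822649 0.37938114 0.022     ]]
[[0.49376034 0.40579765 0.035     ]
 [0.50590599 0.25082887 0.035     ]
 [0.6887347  0.25828939 0.035     ]]
```

Request:
step_arm --series '[[[0,0.05,1.1],0,-1],[[0,0.1,2.2],0,-1],[[0,0.1,3.3],0,-1],[[0,0.15,4.3],0,-1],[[0,0.15,5.1],0,-1]]'

```text
time: 39.5
ee_pos: [0.4096, 0.306, 0.0413]
eef_rot: [-2.203, -2.239, 0.002]
wrist_force: [-0.3, -1.0, -1.3]
finger_gap: 0.329
```

Request:
step_arm --series '[[[0,0,0.1],0,-1],[[0,0,0.2],0,-1],[[0,0,0.3],0,-1],[[0,0,0.4],0,-1],[[0,0,0.4],0,-1]]'

```text
time: 40.0
ee_pos: [0.4102, 0.3081, 0.0332]
eef_rot: [2.2, 2.242, 0.002]
wrist_force: [0.5, -0.6, -3.2]
finger_gap: 0.323
```

Request:
step_arm --series '[[[0,0,0],0,-1],[[0,0,0],0,-1]]'

```text
time: 40.2
ee_pos: [0.4099, 0.3081, 0.0329]
eef_rot: [2.2, 2.242, 0.001]
wrist_force: [0.5, 0.3, -1.5]
finger_gap: 0.33
```

Request:
step_arm --series '[[[0,0,0.08],0,-1],[[0,0,0.08],0,-1],[[0,0,0.08],0,-0.2],[[0,0,0.08],0,0.1],[[0,0,0.08],0,0.1]]'

```text
time: 40.7
ee_pos: [0.4098, 0.3079, 0.0306]
eef_rot: [2.2, 2.242, 0.0]
wrist_force: [-0.3, -0.4, -0.5]
finger_gap: 0.549
```

Request:
step_arm --series '[[[0,0,0],0,0.1],[[0,0,-1],0,0.1],[[0,0,-3],0,0.1],[[0,0,-5.0],0,0.1],[[0,0,-7.0],0,0.1]]'

```text
time: 41.2
ee_pos: [0.4092, 0.3076, 0.2072]
eef_rot: [-2.2, -2.242, 0.001]
wrist_force: [-0.1, -0.5, 0.8]
finger_gap: 0.548
```

Request:
step_arm --series '[[[0,0,-1.8],0,0.4],[[0,0,-3.6],0,0.4],[[0,0,-5.4],0,0.4],[[0,0,-5.8],0,0.4],[[0,0,-5.8],0,0.4]]'

```text
time: 41.7
ee_pos: [0.4107, 0.3084, 0.3533]
eef_rot: [2.199, 2.241, 0.009]
wrist_force: [-0.1, -0.7, -1.3]
finger_gap: 0.7
```

```bash
python3 - <<'E'
from h import *
o=state(); print(tang()[0])
im,cp=snap('wrist','w18')
plan([(.6815,-.0115,.355,89,.4,.045)])
E
```

```text
t 41.7 p [0.4107 0.3084 0.3533] rv [2.199 2.241 0.009] F [-0.1 -0.7 -1.3] gap 0.7 q [ 0.48  0.    1.52 -0.    1.62  0.46]
91.07869415141137
[[[-1.3,1.06,-0.02],0.03,0.4],[[-2.6,2.13,-0.03],0.07,0.4],[[-3.89,3.19,-0.05],0.1,0.4],[[-5.19,4.25,-0.07],0.14,0.4],[[-6.49,5.31,-0.09],0.17,0.4]]
[[[-1.28,1.09,-0.01],0.04,0.4],[[-2.56,2.18,-0.03],0.07,0.4],[[-3.84,3.26,-0.05],0.11,0.4],[[-5.11,4.35,-0.07],0.14,0.4],[[-6.39,5.43,-0.08],0.18,0.4]]
end [ 0.6814 -0.0114  0.3549] 88.98
```

View pics/w18.png

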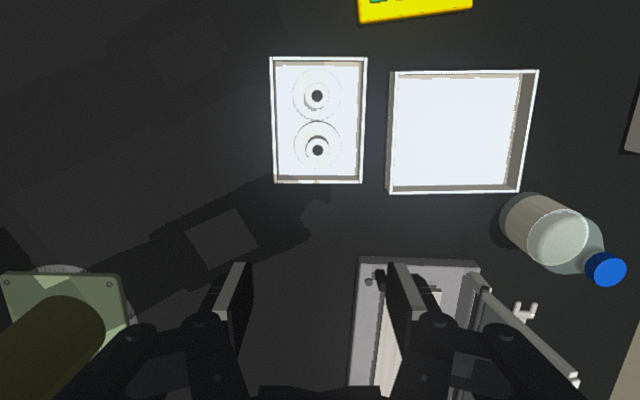

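```bash
python3 - <<'E'
from h import *
W=p2w('wrist',[(391,72),(538,70),(520,192),(387,193)],.035); print(W,W.mean(0))
E
```

```text
[[0.49607498 0.40576026 0.035     ]
 [0.67730434 0.41247349 0.035     ]
 [0.68658405 0.25526109 0.035     ]
 [0.50363759 0.2503867  0.035     ]] [0.59090024 0.33097039 0.035     ]
```

Request:
step_arm --series '[[[-1.3,1.1,0],0,0.4],[[-2.6,2.1,0],0.1,0.4],[[-3.9,3.2,0],0.1,0.4],[[-5.2,4.3,0],0.1,0.4],[[-6.5,5.3,-0.1],0.2,0.4]]'

```text
time: 42.25
ee_pos: [0.5446, 0.1463, 0.3488]
eef_rot: [-2.221, -2.215, 0.009]
wrist_force: [-0.2, 0.3, -0.6]
finger_gap: 0.699
```

Request:
step_arm --series '[[[-1.3,1.1,0],0,0.4],[[-2.6,2.2,0],0.1,0.4],[[-3.8,3.3,0],0.1,0.4],[[-5.1,4.3,-0.1],0.1,0.4],[[-6.4,5.4,-0.1],0.2,0.4]]'

```text
time: 42.75
ee_pos: [0.6796, -0.0136, 0.3516]
eef_rot: [-2.244, -2.192, 0.006]
wrist_force: [-0.1, -0.3, 0.1]
finger_gap: 0.702
```

Request:
step_arm --series '[[[0,0,0],0,0.4],[[0,0,0],0,0.4],[[0,0,0],0,0.4]]'

```text
time: 43.05
ee_pos: [0.6788, -0.0115, 0.3533]
eef_rot: [-2.244, -2.194, 0.003]
wrist_force: [0.5, 0.6, 0.9]
finger_gap: 0.697
```

```bash
python3 - <<'E'
from h import *
o=state(); print(tang()[0])
im,cp=snap('wrist','w19')
print(w2p('wrist',[(.682,-.0115+s*.065,.2915) for s in (-1,1)],cp))
plan([(.682,-.0115,.283,89,.4,.02)])
E
```

```text
t 43.05 p [ 0.6788 -0.0115  0.3533] rv [-2.244 -2.194  0.003] F [0.5 0.6 0.9] gap 0.697 q [-0.14  0.38  1.08  0.    1.69 -0.12]
88.71847393606949
[[326.55780217 312.26151341]
 [322.9866159  119.58602498]]
[[[-0.0,0.03,0.71],-0.01,0.4],[[-0.01,0.06,1.43],-0.02,0.4],[[-0.01,0.09,2.14],-0.03,0.4],[[-0.01,0.12,2.85],-0.04,0.4]]
end [ 0.6819 -0.0114  0.2831] 88.99
```

View pics/w19.png

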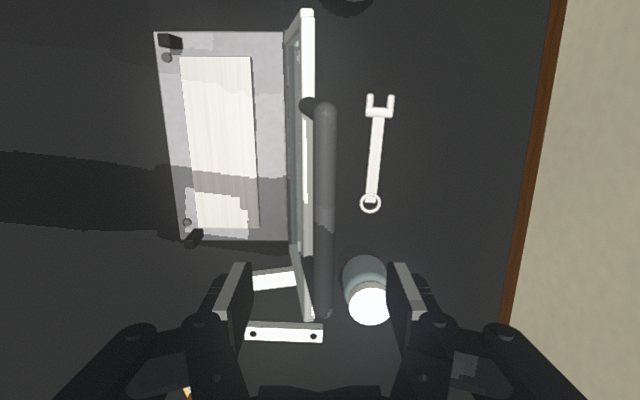

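Request:
step_arm --series '[[[0,0.1,0.8],0,0.4],[[0,0.15,1.6],0,0.4],[[0,0.15,2.4],0,0.4],[[0,0.15,2.9],0,0.4],[[0,0.15,3.05],0,0.4]]'

```text
time: 43.6
ee_pos: [0.6822, -0.0112, 0.2774]
eef_rot: [-2.243, -2.195, 0.003]
wrist_force: [-0.3, -0.2, -0.2]
finger_gap: 0.697
```

Request:
step_arm --series '[[[0,0,0],0,0.4],[[0,0,0],0,0],[[0,0,0],0,-0.5],[[0,0,0],0,-1],[[0,0,0],0,-1]]'

```text
time: 44.1
ee_pos: [0.6821, -0.0125, 0.2808]
eef_rot: [-2.246, -2.194, 0.004]
wrist_force: [-5.8, -0.3, 4.5]
finger_gap: 0.139
```

Request:
step_arm --series '[[[0,0,0],0,-1],[[0,0,0],0,-1],[[0,0,0],0,-1],[[0,0,0],0,-1],[[0,0,0],0,-1]]'

```text
time: 44.6
ee_pos: [0.6821, -0.0125, 0.2808]
eef_rot: [-2.246, -2.194, 0.004]
wrist_force: [-6.0, 0.4, 5.1]
finger_gap: 0.141
```

```bash
python3 - <<'E'
from arc import *
o=state(); print(tang()[0])
arc(1.74,0.02,30)
E
```

```text
t 44.6 p [ 0.6821 -0.0125  0.2808] rv [-2.246 -2.194  0.004] F [-6.   0.4  5.1] gap 0.141 q [-0.14  0.41  1.18 -0.    1.55 -0.12]
88.66054697230022
[[[0,-0.05,-0.01],0,-1],[[0,-0.19,-0.03],0,-1],[[0,-0.42,-0.06],0,-1],[[0,-0.73,-0.09],0,-1],[[0,-1.11,-0.12],0,-1]]
[[[0,-0.46,-0.01],0,-1],[[0,-0.97,0.01],0,-1],[[0,-1.53,0.07],0,-1],[[0,-2.14,0.17],0,-1],[[0,-2.78,0.33],0,-1]]
[[[0,-0.65,0.21],0,-1],[[0,-1.31,0.49],0,-1],[[0,-1.96,0.83],0,-1],[[0,-2.6,1.23],0,-1],[[0,-3.2,1.68],0,-1]]
[[[0,-0.56,0.51],0,-1],[[0,-1.07,1.05],0,-1],[[0,-1.53,1.63],0,-1],[[0,-1.92,2.23],0,-1],[[0,-2.25,2.83],0,-1]]
[[[0,-0.28,0.6],0,-1],[[0,-0.49,1.17],0,-1],[[0,-0.65,1.72],0,-1],[[0,-0.77,2.22],0,-1],[[0,-0.85,2.66],0,-1]]
[[[0,-0.04,0.38],0,-1],[[0,-0.07,0.69],0,-1],[[0,-0.08,0.93],0,-1],[[0,-0.09,1.07],0,-1],[[0,-0.09,1.12],0,-1]]
```

Request:
step_arm --series '[[[0,-0.05,0],0,-1],[[0,-0.2,0],0,-1],[[0,-0.4,-0.05],0,-1],[[0,-0.75,-0.1],0,-1],[[0,-1.1,-0.1],0,-1]]'

```text
time: 45.1
ee_pos: [0.6576, -0.0119, 0.2842]
eef_rot: [2.243, 2.192, 0.007]
wrist_force: [5.0, 0.8, 7.3]
finger_gap: 0.139
```

Request:
step_arm --series '[[[0,-0.45,0],0,-1],[[0,-0.95,0],0,-1],[[0,-1.5,0.05],0,-1],[[0,-2.1,0.15],0,-1],[[0,-2.8,0.3],0,-1]]'

```text
time: 45.6
ee_pos: [0.5871, -0.01, 0.277]
eef_rot: [2.243, 2.192, 0.008]
wrist_force: [3.3, 1.5, 3.3]
finger_gap: 0.14
```

```bash
python3 - <<'E'
from h import *
o=state(); print(tang()[0])
E
```

```text
t 45.6 p [ 0.5871 -0.01    0.277 ] rv [2.243 2.192 0.008] F [3.3 1.5 3.3] gap 0.14 q [-0.16  0.2   1.46  0.    1.48 -0.14]
88.68387308203131
```

Smooth, forces small. Continue down.

Request:
step_arm --series '[[[0,-0.65,0.2],0,-1],[[0,-1.3,0.5],0,-1],[[0,-1.95,0.8],0,-1],[[0,-2.6,1.2],0,-1],[[0,-3.2,1.65],0,-1]]'

```text
time: 46.1
ee_pos: [0.5057, -0.0077, 0.2333]
eef_rot: [2.246, 2.195, 0.004]
wrist_force: [3.1, 1.7, -0.2]
finger_gap: 0.135
```

Request:
step_arm --series '[[[0,-0.55,0.5],0,-1],[[0,-1.05,1.05],0,-1],[[0,-1.5,1.6],0,-1],[[0,-1.9,2.2],0,-1],[[0,-2.25,2.8],0,-1]]'

```text
time: 46.6
ee_pos: [0.4482, -0.0062, 0.162]
eef_rot: [-2.246, -2.194, -0.0]
wrist_force: [4.6, 1.8, -2.2]
finger_gap: 0.138
```

```bash
python3 - <<'E'
from h import *
o=state(); print(tang()[0])
E
```

```text
t 46.6 p [ 0.4482 -0.0062  0.162 ] rv [-2.246 -2.194 -0.   ] F [ 4.6  1.8 -2.2] gap 0.138 q [-0.21  0.01  1.91  0.    1.22 -0.19]
88.67878029726035
```

Request:
step_arm --series '[[[0,-0.3,0.6],0,-1],[[0,-0.5,1.2],0,-1],[[0,-0.65,1.7],0,-1],[[0,-0.8,2.2],0,-1],[[0,-0.85,2.65],0,-1]]'

```text
time: 47.1
ee_pos: [0.4261, -0.0058, 0.0955]
eef_rot: [-2.244, -2.193, 0.003]
wrist_force: [-2.4, 2.4, 1.8]
finger_gap: 0.139
```

Request:
step_arm --series '[[[0,-0.05,0.35],0,-1],[[0,-0.1,0.65],0,-1],[[0,-0.1,0.85],0,-1],[[0,-0.1,1.05],0,-1],[[0,-0.1,1.15],0,-1]]'

```text
time: 47.6
ee_pos: [0.4231, -0.0056, 0.0662]
eef_rot: [-2.242, -2.192, 0.006]
wrist_force: [-5.1, 4.3, 3.4]
finger_gap: 0.137
```

Request:
step_arm --series '[[[0,0,0.05],0,-1],[[0,0,0.1],0,-1],[[0,0,0.15],0,-1],[[0,0,0.15],0,-1],[[0,0,0.15],0,-1]]'

```text
time: 48.1
ee_pos: [0.423, -0.0056, 0.0625]
eef_rot: [-2.242, -2.192, 0.006]
wrist_force: [-5.3, 3.1, 0.2]
finger_gap: 0.133
```

```bash
python3 - <<'E'
from h import *
o=state(); print(tang()[0])
snap('scene','s20')
E
```

```text
t 48.1 p [ 0.423  -0.0056  0.0625] rv [-2.242 -2.192  0.006] F [-5.3  3.1  0.2] gap 0.133 q [-0.22  0.12  2.04  0.    0.99 -0.2 ]
88.68591196977285
```

View pics/s20.png

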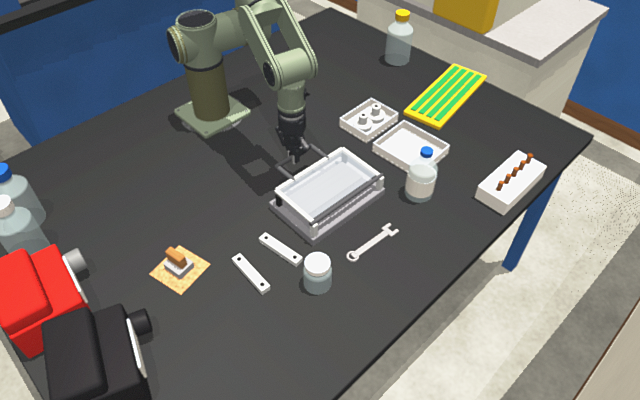

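Request:
step_arm --series '[[[0,0,0.05],0,-1],[[0,0,0.1],0,-1],[[0,0,0.15],0,-1],[[0,0,0.2],0,-1],[[0,0,0.2],0,-1]]'

```text
time: 48.65
ee_pos: [0.4229, -0.0056, 0.0576]
eef_rot: [-2.242, -2.192, 0.006]
wrist_force: [-5.2, 3.5, 2.4]
finger_gap: 0.138
```

```bash
python3 - <<'E'
from h import *
o=state()
E
```

```text
t 48.65 p [ 0.4229 -0.0056  0.0576] rv [-2.242 -2.192  0.006] F [-5.2  3.5  2.4] gap 0.138 q [-0.22  0.13  2.05  0.    0.98 -0.2 ]
```

Request:
step_arm --series '[[[0,0,0.05],0,-1],[[0,0,0.1],0,-1],[[0,0,0.15],0,-1],[[0,0,0.2],0,-1],[[0,0,0.2],0,-1]]'

```text
time: 49.15
ee_pos: [0.4228, -0.0057, 0.0556]
eef_rot: [-2.241, -2.191, 0.009]
wrist_force: [-15.8, 4.7, 29.3]
finger_gap: 0.136
```

```bash
python3 - <<'E'
from h import *
o=state()
E
```

```text
t 49.15 p [ 0.4228 -0.0057  0.0556] rv [-2.241 -2.191  0.009] F [-15.8   4.7  29.3] gap 0.136 q [-0.22  0.13  2.04 -0.    0.97 -0.2 ]
```

Request:
step_arm --series '[[[0,0.05,-0.1],0,-1],[[0,0.05,-0.1],0,-0.6],[[0,0.05,-0.1],0,0],[[0,0.05,-0.1],0,0.6],[[0,0.05,-0.1],0,0.6]]'

```text
time: 49.65
ee_pos: [0.4281, -0.007, 0.0568]
eef_rot: [2.246, 2.195, 0.0]
wrist_force: [-0.1, 0.1, -0.5]
finger_gap: 0.703
```

Request:
step_arm --series '[[[0,0,0],0,0.6],[[0,0,-0.5],0,0.6],[[0,0,-2],0,0.6],[[0,0,-4],0,0.6],[[0,0,-6.0],0,0.6]]'

```text
time: 50.15
ee_pos: [0.4268, -0.0065, 0.2079]
eef_rot: [-2.246, -2.195, 0.001]
wrist_force: [1.1, -0.9, -0.1]
finger_gap: 0.803
```

```bash
python3 - <<'E'
from h import *
o=state(); print(tang()[0])
im,cp=snap('top','t21')
for r in trace('top','bar1')[:3]:
    m=r['pixels'].astype(np.uint8); c=max(cv2.findContours(m,0,1)[0],key=cv2.contourArea)
    q=cv2.boxPoints(cv2.minAreaRect(c)); W=p2w('top',[q.mean(0),*q],.018,cp)[:,:2]
    e=[np.linalg.norm(W[1]-W[2]),np.linalg.norm(W[2]-W[3])]; l=W[1]-W[2] if e[0]>e[1] else W[2]-W[3]
    print(round(r['conf'],2),np.round(W[0],4),np.round(e,3),np.degrees(np.arctan2(l[1],l[0])))
c=im[165:290,370:460]; cv2.imwrite('pics/t21b.png',cv2.resize(c,None,fx=4.5,fy=4.5,interpolation=cv2.INTER_CUBIC))
c=im[165:290,240:380]; cv2.imwrite('pics/t21c.png',cv2.resize(c,None,fx=4.5,fy=4.5,interpolation=cv2.INTER_CUBIC))
E
```

```text
t 50.15 p [ 0.4268 -0.0065  0.2079] rv [-2.246e+00 -2.195e+00  1.000e-03] F [ 1.1 -0.9 -0.1] gap 0.803 q [-0.22 -0.1   1.91 -0.    1.33 -0.2 ]
88.66956268362884
0.87 [ 0.6101 -0.3224] [0.13  0.032] 177.995544947253
0.55 [ 0.6051 -0.2204] [0.028 0.13 ] 6.489344718452719
```

View pics/t21b.png

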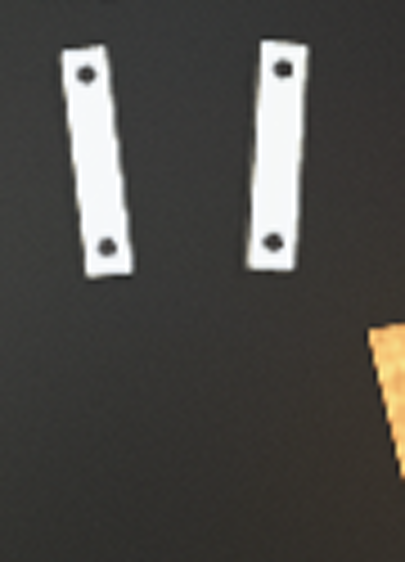

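View pics/t21c.png

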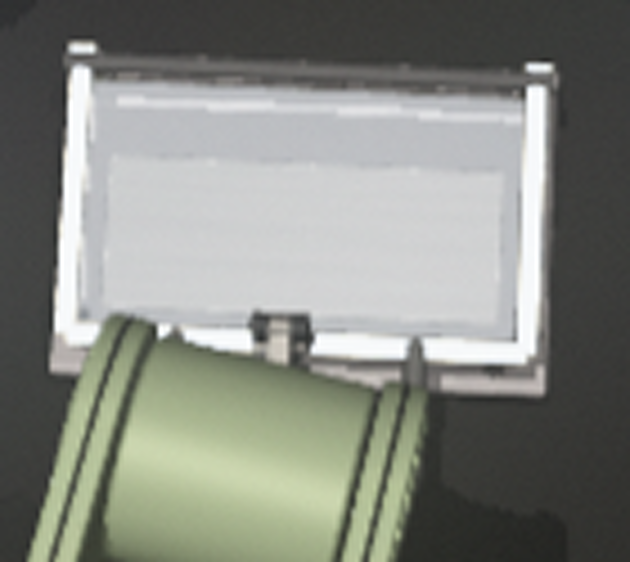

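```bash
python3 - <<'E'
from h import *
P=[(a/4.5+369.6,b/4.5+164.6) for a,b in [(261,40),(307,44),(296,270),(247,268)]]; print(p2w('top',P,.018)[:,:2].mean(0))
plan([(.604,-.2213,.18,6.8,.2,.04)])
E
```

```text
[ 0.61007677 -0.32483414]
[[[-0.76,0.64,0.13],1.24,0.2],[[-1.52,1.28,0.25],2.48,0.2],[[-2.29,1.92,0.38],3.72,0.2],[[-3.05,2.55,0.51],4.96,0.2],[[-3.81,3.19,0.63],6.2,0.2]]
[[[-0.22,0.97,0.13],1.24,0.2],[[-0.44,1.94,0.26],2.48,0.2],[[-0.66,2.91,0.38],3.73,0.2],[[-0.88,3.88,0.51],4.97,0.2],[[-1.1,4.85,0.64],6.21,0.2]]
[[[0.41,0.9,0.12],1.24,0.2]]
end [ 0.604  -0.2212  0.1801] 6.78
```

Request:
step_arm --series '[[[-0.8,0.6,0.1],1.2,0.2],[[-1.5,1.3,0.2],2.5,0.2],[[-2.3,1.9,0.4],3.7,0.2],[[-3.0,2.6,0.5],5.0,0.2],[[-3.8,3.2,0.6],6.2,0.2]]'

```text
time: 50.75
ee_pos: [0.5058, -0.1041, 0.191]
eef_rot: [-2.833, -1.357, 0.0]
wrist_force: [0.0, -0.9, 0.0]
finger_gap: 0.602
```

Request:
step_arm --series '[[[-0.2,1.0,0.1],1.2,0.2],[[-0.4,1.9,0.3],2.5,0.2],[[-0.7,2.9,0.4],3.7,0.2],[[-0.9,3.9,0.5],5.0,0.2],[[-1.1,4.85,0.6],6.2,0.2]]'

```text
time: 51.25
ee_pos: [0.5834, -0.2014, 0.1758]
eef_rot: [-3.118, -0.382, 0.001]
wrist_force: [0.6, -0.3, -0.3]
finger_gap: 0.6
```

Request:
step_arm --series '[[[0.2,0.5,0.1],0.6,0.2],[[0.4,0.9,0.2],1.2,0.2],[[0.4,0.9,0.2],1.2,0.2],[[0.4,0.9,0.2],1.2,0.2],[[0.4,0.9,0.2],1.2,0.2]]'

```text
time: 51.75
ee_pos: [0.5978, -0.2192, 0.1715]
eef_rot: [-3.135, -0.196, 0.001]
wrist_force: [-0.5, -0.2, 0.2]
finger_gap: 0.597
```

```bash
python3 - <<'E'
from h import *
o=state(); print(tang()[0])
im,cp=snap('wrist','w22')
for r in trace('wrist','bar1')[:2]:
    m=r['pixels'].astype(np.uint8); c=max(cv2.findContours(m,0,1)[0],key=cv2.contourArea)
    q=cv2.boxPoints(cv2.minAreaRect(c)); W=p2w('wrist',[q.mean(0),*q],.018,cp)[:,:2]
    e=[np.linalg.norm(W[1]-W[2]),np.linalg.norm(W[2]-W[3])]; l=W[1]-W[2] if e[0]>e[1] else W[2]-W[3]
    print(round(r['conf'],2),np.round(r['bbox']),np.round(W[0],4),np.round(e,3),np.degrees(np.arctan2(l[1],l[0])))
E
```

```text
t 51.75 p [ 0.5978 -0.2192  0.1715] rv [-3.135e+00 -1.960e-01  1.000e-03] F [-0.5 -0.2  0.2] gap 0.597 q [-0.49  0.39  1.44  0.    1.32  0.96]
7.144632079187377
0.82 [440. 178.  76. 148.] [ 0.6153 -0.3179] [0.13  0.031] 174.01067852356064
0.71 [322. 169.  31. 149.] [ 0.6106 -0.2182] [0.131 0.026] -173.5572509577151
```

View pics/w22.png

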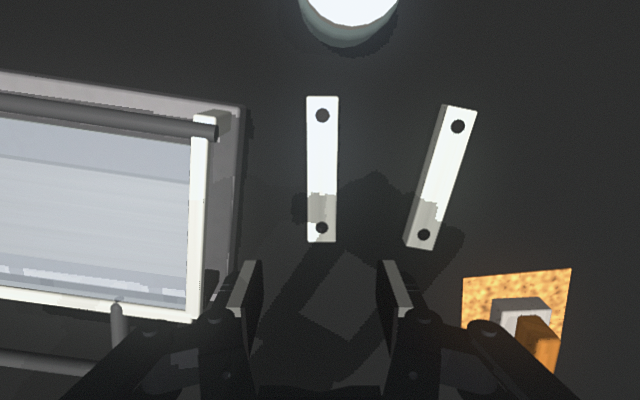

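Request:
step_arm --series '[[[0.1,0,1.5],0,0.2],[[0.2,0.05,3.0],0.05,0.2],[[0.3,0.05,4.5],0.05,0.2],[[0.3,0.05,5.6],0.05,0.2],[[0.3,0.05,6.1],0.05,0.2]]'

```text
time: 52.35
ee_pos: [0.6034, -0.2184, 0.016]
eef_rot: [-3.133, -0.187, 0.008]
wrist_force: [-0.9, -0.5, 0.0]
finger_gap: 0.604
```

Request:
step_arm --series '[[[0,0,0],0,0.2],[[0,0,0.2],0,0.2],[[0,0,0.35],0,0.2],[[0,0,0.35],0,0.2],[[0,0,0.35],0,0.2]]'

```text
time: 52.85
ee_pos: [0.6064, -0.2204, 0.0116]
eef_rot: [3.135, 0.186, 0.002]
wrist_force: [-0.4, 0.4, 0.1]
finger_gap: 0.603
```

```bash
python3 - <<'E'
from h import *
o=state(); print(tang()[0])
im,cp=snap('wrist','w23')
E
```

```text
t 52.85 p [ 0.6064 -0.2204  0.0116] rv [3.135e+00 1.860e-01 2.000e-03] F [-0.4  0.4  0.1] gap 0.603 q [-0.48  0.59  1.5   0.    1.04  0.97]
6.77682321387781
```

View pics/w23.png

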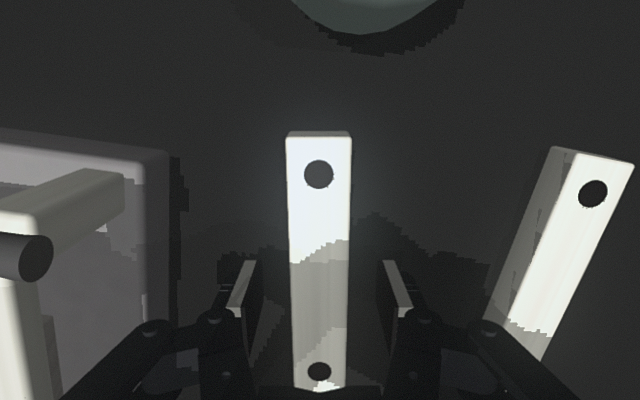

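Request:
step_arm --series '[[[0,0,0.15],0,0.2],[[0,0,0.27],0,0.2],[[0,0,0.27],0,-0.2],[[0,0,0.27],0,-1],[[0,0,0.27],0,-1]]'

```text
time: 53.4
ee_pos: [0.6058, -0.2201, 0.0037]
eef_rot: [-3.136, -0.186, -0.0]
wrist_force: [0.4, -0.2, -1.1]
finger_gap: 0.288
```

Request:
step_arm --series '[[[0,0,0],0,-1],[[0,0,0],0,-1],[[0,0,0],0,-1],[[0,0,0],0,-1],[[0,0,0],0,-1]]'

```text
time: 53.9
ee_pos: [0.6057, -0.22, 0.0037]
eef_rot: [-3.136, -0.186, 0.0]
wrist_force: [0.1, 0.1, -0.7]
finger_gap: 0.285
```

Request:
step_arm --series '[[[0,0,-0.5],0,-1],[[0,0,-1.5],0,-1],[[0,0,-3],0,-1],[[0,0,-5],0,-1],[[0,0,-7],0,-1]]'

```text
time: 54.4
ee_pos: [0.6051, -0.2197, 0.1806]
eef_rot: [-3.135, -0.186, 0.002]
wrist_force: [1.0, -1.1, -1.2]
finger_gap: 0.287
```

```bash
python3 - <<'E'
from h import *
o=state(); print(tang()[0])
im,cp=snap('wrist','w24')
# tray big center .593,.330 yaw 2; place at tray y=+-35
c,s=np.cos(np.radians(2)),np.sin(np.radians(2))
for b in (.036,-.036): print(.593-s*b,.330+c*b)
plan([(.592,.366,.18,2.5,-1,.045)])
E
```

```text
t 54.4 p [ 0.6051 -0.2197  0.1806] rv [-3.135e+00 -1.860e-01  2.000e-03] F [ 1.  -1.1 -1.2] gap 0.287 q [-0.48  0.39  1.41  0.    1.34  0.97]
6.772400550512984
0.5917436181187099 0.36597806977268743
0.59425638188129 0.2940219302273126
[[[0.15,-1.68,0.04],0.05,-1],[[0.29,-3.35,0.07],0.1,-1],[[0.44,-5.03,0.11],0.15,-1],[[0.58,-6.7,0.14],0.2,-1],[[0.73,-8.38,0.18],0.26,-1]]
[[[0.1,-1.68,0.04],0.05,-1],[[0.2,-3.36,0.07],0.1,-1],[[0.3,-5.04,0.11],0.15,-1],[[0.4,-6.72,0.15],0.2,-1],[[0.5,-8.39,0.18],0.25,-1]]
[[[0.06,-1.69,0.04],0.05,-1],[[0.11,-3.37,0.07],0.1,-1],[[0.17,-5.05,0.11],0.16,-1],[[0.22,-6.73,0.15],0.21,-1]]
end [0.5919 0.366  0.1799] 2.48
```

View pics/w24.png

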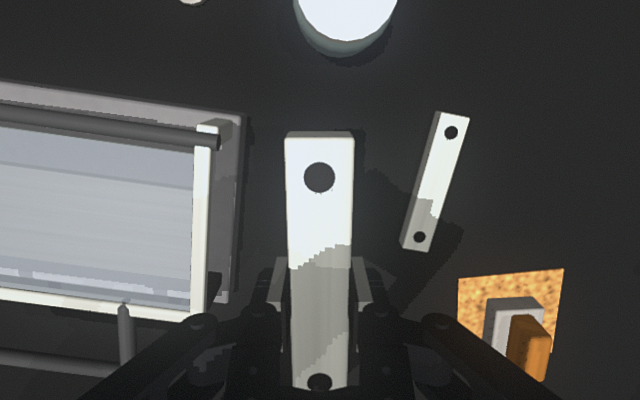

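Request:
step_arm --series '[[[0.1,-1.7,0],0,-1],[[0.3,-3.4,0],0.1,-1],[[0.4,-5.0,0],0.1,-1],[[0.6,-6.7,0],0.2,-1],[[0.7,-8.4,0],0.25,-1]]'

```text
time: 54.95
ee_pos: [0.5983, -0.0079, 0.1797]
eef_rot: [3.138, 0.144, 0.002]
wrist_force: [0.1, 0.3, -1.4]
finger_gap: 0.283
```

Request:
step_arm --series '[[[0.1,-1.7,0],0,-1],[[0.2,-3.4,0],0.1,-1],[[0.3,-5.0,0],0.1,-1],[[0.4,-6.7,0],0.2,-1],[[0.5,-8.4,0],0.25,-1]]'

```text
time: 55.45
ee_pos: [0.5913, 0.2025, 0.1796]
eef_rot: [-3.14, -0.103, -0.002]
wrist_force: [0.2, 0.3, -0.5]
finger_gap: 0.284
```

Request:
step_arm --series '[[[0,-1.7,0],0,-1],[[0.1,-3.4,0],0.1,-1],[[0.2,-5.0,0],0.1,-1],[[0.2,-6.5,0],0.2,-1],[[0.2,-6.8,0],0.2,-1]]'

```text
time: 55.95
ee_pos: [0.584, 0.3753, 0.1793]
eef_rot: [-3.138, -0.078, -0.001]
wrist_force: [-0.2, -0.3, -1.2]
finger_gap: 0.285
```

Request:
step_arm --series '[[[0,0,0],0,-1],[[0,0,0],0,-1],[[0,0,0],0,-1]]'

```text
time: 56.25
ee_pos: [0.5857, 0.3691, 0.1789]
eef_rot: [3.14, 0.068, -0.0]
wrist_force: [-0.9, -1.1, -1.2]
finger_gap: 0.282
```

```bash
python3 - <<'E'
from h import *
o=state(); print(tang()[0])
im,cp=snap('wrist','w25')
print('cap',p2w('top',[(216,137)],.17))
plan([(.592,.366,.03,2.5,-1,.03)])
E
```

```text
t 56.25 p [0.5857 0.3691 0.1789] rv [ 3.14   0.068 -0.   ] F [-0.9 -1.1 -1.2] gap 0.282 q [ 0.44  0.49  1.27 -0.    1.38  1.97]
2.4726448530444487
cap [[0.72472587 0.20230956 0.17      ]]
[[[0.05,0.03,1.19],-0.0,-1],[[0.1,0.05,2.38],-0.0,-1],[[0.15,0.08,3.57],-0.0,-1],[[0.2,0.11,4.77],-0.01,-1],[[0.24,0.13,5.96],-0.01,-1]]
end [0.5919 0.3661 0.0299] 2.52
```

View pics/w25.png

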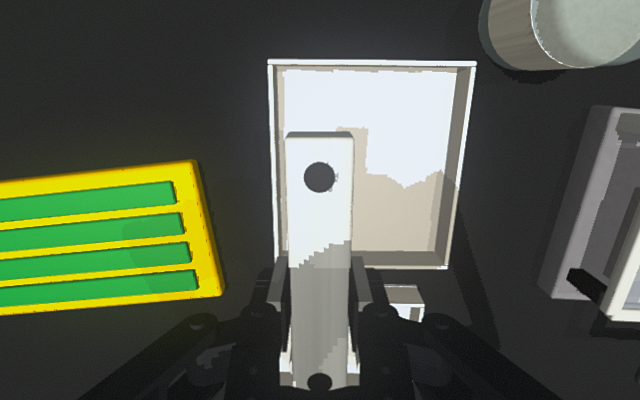

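```bash
python3 - <<'E'
from h import *
W=p2w('wrist',[(267,62),(477,62),(448,268)],.035); print(W, (W[0]+W[2])/2)
plan([(.5915,.354,.03,2.5,-1,.03)])
E
```

```text
[[0.68143433 0.41452062 0.035     ]
 [0.68860648 0.2549602  0.035     ]
 [0.51143556 0.24852834 0.035     ]] [0.59643495 0.33152448 0.035     ]
[[[0.04,0.12,1.19],-0.0,-1],[[0.08,0.24,2.38],-0.0,-1],[[0.12,0.37,3.57],-0.0,-1],[[0.16,0.49,4.77],-0.01,-1],[[0.2,0.61,5.96],-0.01,-1]]
end [0.5914 0.354  0.0299] 2.52
```

Request:
step_arm --series '[[[0.1,0.15,1.2],0,-1],[[0.15,0.3,2.4],0,-1],[[0.2,0.5,3.6],0,-1],[[0.25,0.55,4.8],0,-1],[[0.25,0.55,5.9],0,-1]]'

```text
time: 56.8
ee_pos: [0.5926, 0.3554, 0.0301]
eef_rot: [3.14, 0.067, -0.001]
wrist_force: [0.1, -0.4, -1.3]
finger_gap: 0.287
```

Request:
step_arm --series '[[[0,0,0.2],0,-1],[[0,0,0.4],0,-1],[[0,0,0.6],0,-1],[[0,0,0.75],0,-1],[[0,0,0.75],0,-1]]'

```text
time: 57.3
ee_pos: [0.5927, 0.3575, 0.0133]
eef_rot: [-3.14, -0.071, -0.002]
wrist_force: [-0.4, -0.5, -1.7]
finger_gap: 0.289
```

Request:
step_arm --series '[[[0,0,0],0,-1],[[0,0,0],0,-1]]'

```text
time: 57.5
ee_pos: [0.5926, 0.3576, 0.0133]
eef_rot: [-3.14, -0.071, -0.002]
wrist_force: [0.5, -0.5, -1.9]
finger_gap: 0.287
```

Request:
step_arm --series '[[[0,0,0.1],0,-1],[[0,0,0.2],0,-1],[[0,0,0.2],0,-1],[[0,0,0.2],0,-0.1],[[0,0,0.2],0,-0.1]]'

```text
time: 58.0
ee_pos: [0.5923, 0.3573, 0.0076]
eef_rot: [-3.141, -0.071, -0.0]
wrist_force: [-1.0, -0.6, -0.4]
finger_gap: 0.452
```

Request:
step_arm --series '[[[0,0,0],0,-0.1],[[0,0,-1],0,-0.1],[[0,0,-3],0,-0.1],[[0,0,-5],0,0.2],[[0,0,-7],0,0.2]]'

```text
time: 58.5
ee_pos: [0.5918, 0.3571, 0.1841]
eef_rot: [3.141, 0.071, -0.001]
wrist_force: [0.5, -0.0, 0.5]
finger_gap: 0.601
```

```bash
python3 - <<'E'
from h import *
o=state(); print(tang()[0])
im,cp=snap('wrist','w26')
plan([(.61,-.3245,.18,-3,.2,.045)])
E
```

```text
t 58.5 p [0.5918 0.3571 0.1841] rv [ 3.141e+00  7.100e-02 -1.000e-03] F [ 0.5 -0.   0.5] gap 0.601 q [0.42 0.49 1.27 0.   1.39 1.94]
2.5734082895913795
[[[-0.04,1.71,0.04],0.06,0.2],[[-0.09,3.42,0.08],0.12,0.2],[[-0.13,5.13,0.12],0.17,0.2],[[-0.18,6.84,0.16],0.23,0.2],[[-0.22,8.55,0.2],0.29,0.2]]
[[[0.0,1.71,0.05],0.06,0.2],[[0.01,3.42,0.09],0.12,0.2],[[0.02,5.13,0.13],0.18,0.2],[[0.02,6.84,0.17],0.23,0.2],[[0.03,8.55,0.21],0.29,0.2]]
[[[0.06,1.71,0.04],0.06,0.2],[[0.12,3.42,0.08],0.12,0.2],[[0.18,5.13,0.12],0.18,0.2],[[0.24,6.84,0.16],0.23,0.2],[[0.29,8.55,0.2],0.29,0.2]]
[[[0.12,1.71,0.04],0.06,0.2]]
end [ 0.6101 -0.3245  0.1801] -3.0
```

View pics/w26.png

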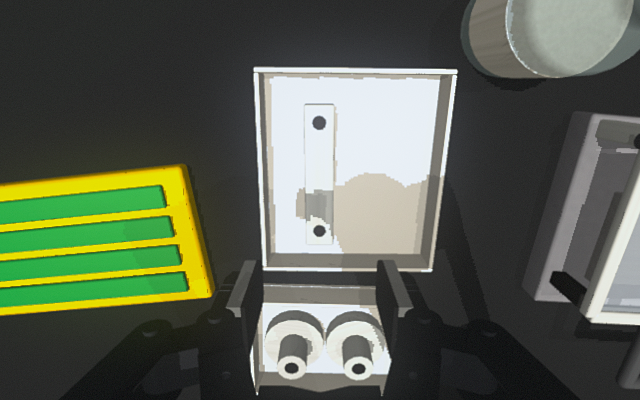

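Bar A lies in the big tray (319, 175 px), with both hubs in the small tray. On to bar B.

Request:
step_arm --series '[[[0,1.7,0],0.1,0.2],[[-0.1,3.4,0],0.1,0.2],[[-0.1,5.1,0],0.2,0.2],[[-0.2,6.8,0],0.2,0.2],[[-0.2,8.5,0],0.3,0.2]]'

```text
time: 59.05
ee_pos: [0.5963, 0.1433, 0.1825]
eef_rot: [-3.141, -0.021, -0.0]
wrist_force: [0.0, -0.7, -0.3]
finger_gap: 0.604
```

Request:
step_arm --series '[[[0,1.7,0],0.1,0.2],[[0,3.4,0],0.1,0.2],[[0,5.1,0],0.2,0.2],[[0,6.8,0],0.2,0.2],[[0,8.5,0],0.3,0.2]]'

```text
time: 59.55
ee_pos: [0.5994, -0.0694, 0.1826]
eef_rot: [3.141, -0.029, 0.001]
wrist_force: [1.3, 1.0, 0.2]
finger_gap: 0.601
```

Request:
step_arm --series '[[[0.1,1.7,0],0.1,0.2],[[0.1,3.4,0],0.1,0.2],[[0.2,5.1,0],0.2,0.2],[[0.2,6.8,0],0.2,0.2],[[0.3,8.5,0],0.3,0.2]]'

```text
time: 60.05
ee_pos: [0.603, -0.282, 0.1825]
eef_rot: [3.141, -0.078, 0.0]
wrist_force: [0.3, 0.0, 1.2]
finger_gap: 0.597
```

Request:
step_arm --series '[[[0.1,1.5,0],0.1,0.2],[[0.1,1.9,0],0.1,0.2],[[0.1,1.9,0],0.1,0.2],[[0.1,1.9,0],0.1,0.2],[[0.1,1.9,0],0.1,0.2]]'

```text
time: 60.55
ee_pos: [0.6037, -0.3259, 0.1824]
eef_rot: [-3.139, 0.091, 0.001]
wrist_force: [-0.4, 0.4, -0.2]
finger_gap: 0.599
```

```bash
python3 - <<'E'
from h import *
o=state(); print(tang()[0])
im,cp=snap('wrist','w27')
for r in trace('wrist','bar1')[:2]:
    m=r['pixels'].astype(np.uint8); c=max(cv2.findContours(m,0,1)[0],key=cv2.contourArea)
    q=cv2.boxPoints(cv2.minAreaRect(c)); W=p2w('wrist',[q.mean(0),*q],.018,cp)[:,:2]
    e=[np.linalg.norm(W[1]-W[2]),np.linalg.norm(W[2]-W[3])]; l=W[1]-W[2] if e[0]>e[1] else W[2]-W[3]
    print(round(r['conf'],2),np.round(r['bbox']),np.round(W[0],4),np.round(e,3),np.degrees(np.arctan2(l[1],l[0])))
E
```

```text
t 60.55 p [ 0.6037 -0.3259  0.1824] rv [-3.139e+00  9.100e-02  1.000e-03] F [-0.4  0.4 -0.2] gap 0.599 q [-0.62  0.48  1.29  0.    1.38  1.01]
-3.314624139523383
0.71 [318. 168.  31. 144.] [ 0.6152 -0.3227] [0.025 0.129] -2.6460445382646145
```

View pics/w27.png

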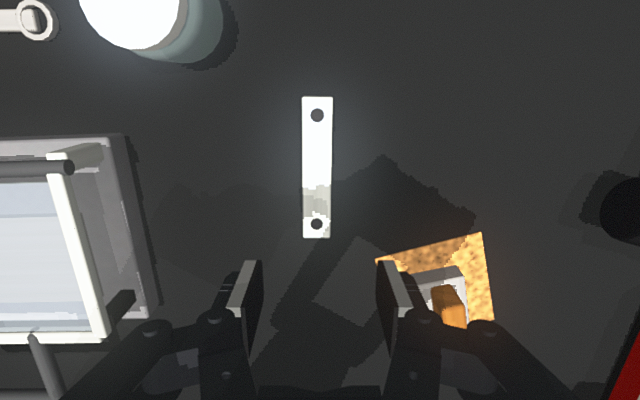

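Request:
step_arm --series '[[[0.1,0,1.5],0,0.2],[[0.2,0,3.0],0,0.2],[[0.3,0,4.5],0,0.2],[[0.3,0,5.8],0,0.2],[[0.3,0,6.4],0,0.2]]'

```text
time: 61.15
ee_pos: [0.6088, -0.3254, 0.0184]
eef_rot: [-3.136, 0.091, 0.009]
wrist_force: [-0.7, -0.5, -0.3]
finger_gap: 0.603
```

Request:
step_arm --series '[[[0,0,0.1],0,0.2],[[0,0,0.3],0,0.2],[[0,0,0.5],0,0.2],[[0,0,0.5],0,0.2],[[0,0,0.5],0,0.2]]'

```text
time: 61.65
ee_pos: [0.6116, -0.3288, 0.0113]
eef_rot: [3.139, -0.094, 0.003]
wrist_force: [-0.1, -0.3, -0.6]
finger_gap: 0.597
```

```bash
python3 - <<'E'
from h import *
o=state(); print(tang()[0])
im,cp=snap('wrist','w28')
E
```

```text
t 61.65 p [ 0.6116 -0.3288  0.0113] rv [ 3.139e+00 -9.400e-02  3.000e-03] F [-0.1 -0.3 -0.6] gap 0.597 q [-0.62  0.68  1.36  0.    1.1   1.01]
-3.4292351127243377
```

View pics/w28.png

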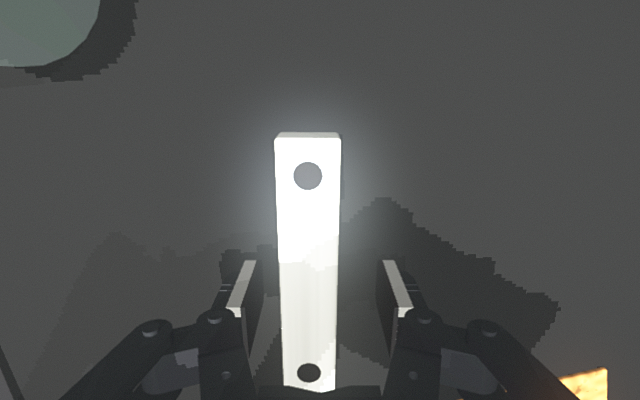

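Request:
step_arm --series '[[[0,-0.15,0.1],0,0.2],[[0,-0.15,0.28],0,0.2],[[0,-0.15,0.28],0,-0.2],[[0,-0.15,0.28],0,-1],[[0,-0.15,0.28],0,-1]]'

```text
time: 62.2
ee_pos: [0.6112, -0.3246, 0.0029]
eef_rot: [3.14, -0.094, -0.0]
wrist_force: [-0.4, -0.2, -1.1]
finger_gap: 0.287
```

Request:
step_arm --series '[[[0,0,0],0,-1],[[0,0,0],0,-1],[[0,0,0],0,-1],[[0,0,0],0,-1],[[0,0,0],0,-1]]'

```text
time: 62.7
ee_pos: [0.611, -0.3245, 0.0028]
eef_rot: [-3.14, 0.094, 0.001]
wrist_force: [0.2, 0.2, -1.1]
finger_gap: 0.287
```

Request:
step_arm --series '[[[0,0,-0.5],0,-1],[[0,0,-1.5],0,-1],[[0,0,-3],0,-1],[[0,0,-5],0,-1],[[0,0,-7],0,-1]]'

```text
time: 63.2
ee_pos: [0.6107, -0.3242, 0.18]
eef_rot: [-3.14, 0.094, 0.001]
wrist_force: [0.6, -1.1, -1.9]
finger_gap: 0.287
```

```bash
python3 - <<'E'
from h import *
o=state(); print(tang()[0])
im,cp=snap('wrist','w29')
plan([(.5945,.302,.18,2.5,-1,.045)])
E
```

```text
t 63.2 p [ 0.6107 -0.3242  0.18  ] rv [-3.14e+00  9.40e-02  1.00e-03] F [ 0.6 -1.1 -1.9] gap 0.287 q [-0.61  0.49  1.27  0.    1.38  1.02]
-3.4242560093055343
[[[-0.16,-1.67,0.03],-0.07,-1],[[-0.31,-3.35,0.07],-0.13,-1],[[-0.47,-5.02,0.1],-0.2,-1],[[-0.63,-6.69,0.14],-0.26,-1],[[-0.78,-8.36,0.17],-0.33,-1]]
[[[-0.1,-1.68,0.03],-0.06,-1],[[-0.2,-3.36,0.07],-0.13,-1],[[-0.3,-5.03,0.1],-0.2,-1],[[-0.4,-6.71,0.13],-0.26,-1],[[-0.49,-8.39,0.17],-0.33,-1]]
[[[-0.04,-1.68,0.03],-0.06,-1],[[-0.09,-3.36,0.07],-0.13,-1],[[-0.13,-5.04,0.1],-0.19,-1],[[-0.17,-6.72,0.13],-0.26,-1],[[-0.21,-8.39,0.17],-0.32,-1]]
end [0.5944 0.3019 0.1799] 2.47
```

View pics/w29.png

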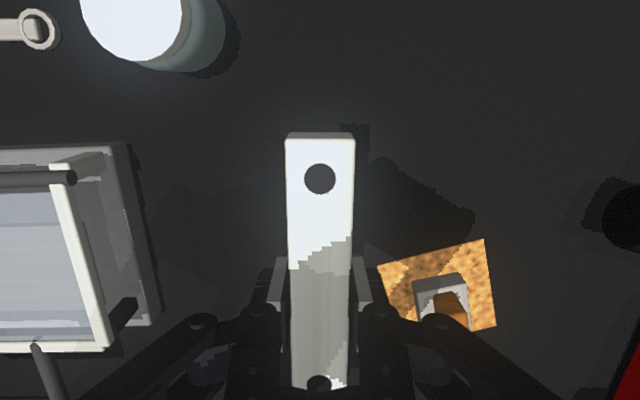

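Request:
step_arm --series '[[[-0.2,-1.7,0],-0.1,-1],[[-0.3,-3.3,0],-0.1,-1],[[-0.5,-5.0,0],-0.2,-1],[[-0.6,-6.7,0],-0.3,-1],[[-0.8,-8.4,0],-0.3,-1]]'

```text
time: 63.75
ee_pos: [0.6038, -0.1122, 0.1791]
eef_rot: [3.141, -0.045, 0.003]
wrist_force: [1.7, -0.6, -2.1]
finger_gap: 0.286
```

Request:
step_arm --series '[[[-0.1,-1.7,0],-0.1,-1],[[-0.2,-3.4,0],-0.1,-1],[[-0.3,-5.0,0],-0.2,-1],[[-0.4,-6.7,0],-0.3,-1],[[-0.5,-8.4,0],-0.3,-1]]'

```text
time: 64.25
ee_pos: [0.5972, 0.0982, 0.1791]
eef_rot: [-3.142, -0.005, -0.003]
wrist_force: [0.6, 0.3, -1.9]
finger_gap: 0.287
```

Request:
step_arm --series '[[[0,-1.7,0],-0.1,-1],[[-0.1,-3.4,0],-0.1,-1],[[-0.1,-5.0,0],-0.2,-1],[[-0.2,-6.7,0],-0.3,-1],[[-0.2,-8.3,0],-0.35,-1]]'

```text
time: 64.75
ee_pos: [0.5912, 0.306, 0.179]
eef_rot: [-3.14, -0.064, -0.002]
wrist_force: [1.6, 0.0, -1.7]
finger_gap: 0.281
```

Request:
step_arm --series '[[[0,0,0],0,-1],[[0,0,0],0,-1],[[0,0,0],0,-1],[[0,0,0],0,-1]]'

```text
time: 65.15
ee_pos: [0.5919, 0.3025, 0.1783]
eef_rot: [3.141, 0.059, 0.0]
wrist_force: [-0.1, -0.2, -1.7]
finger_gap: 0.287
```

```bash
python3 - <<'E'
from h import *
o=state(); print(tang()[0])
im,cp=snap('wrist','w30')
plan([(.5945,.302,.03,2.5,-1,.03)])
E
```

```text
t 65.15 p [0.5919 0.3025 0.1783] rv [3.141 0.059 0.   ] F [-0.1 -0.2 -1.7] gap 0.287 q [ 0.34  0.44  1.35 -0.    1.35  1.88]
2.167649335038549
[[[0.02,0.01,1.19],-0.01,-1],[[0.04,0.01,2.37],-0.02,-1],[[0.06,0.02,3.56],-0.03,-1],[[0.08,0.02,4.74],-0.05,-1],[[0.1,0.03,5.93],-0.06,-1]]
end [0.5945 0.3019 0.03  ] 2.52
```

View pics/w30.png

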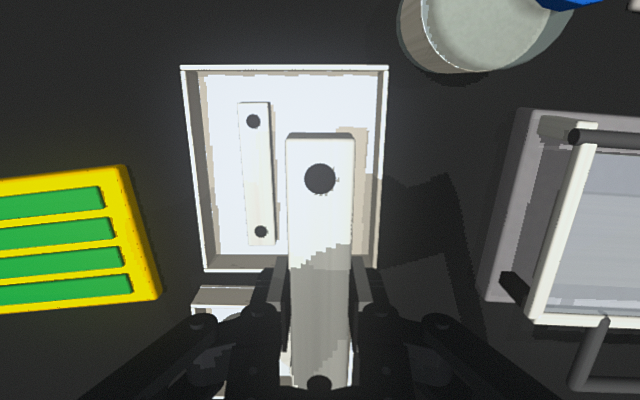

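Request:
step_arm --series '[[[0,0,1.2],0,-1],[[0.05,0,2.4],0,-1],[[0.1,0,3.6],-0.05,-1],[[0.1,0,4.8],-0.05,-1],[[0.1,0,5.9],-0.05,-1]]'

```text
time: 65.7
ee_pos: [0.5942, 0.3027, 0.0293]
eef_rot: [3.141, 0.068, -0.001]
wrist_force: [-0.1, 0.7, -1.5]
finger_gap: 0.29
```

Request:
step_arm --series '[[[0,0,0.2],0,-1],[[0,0,0.4],0,-1],[[0,0,0.6],0,-1],[[0,0,0.75],0,-1],[[0,0,0.75],0,-1]]'

```text
time: 66.2
ee_pos: [0.5946, 0.3042, 0.0125]
eef_rot: [-3.14, -0.071, -0.002]
wrist_force: [-0.4, -0.6, -2.7]
finger_gap: 0.289
```

Request:
step_arm --series '[[[0,0,0],0,-1],[[0,0,0.1],0,-1],[[0,0,0.1],0,-1]]'

```text
time: 66.5
ee_pos: [0.594, 0.3041, 0.0093]
eef_rot: [-3.141, -0.071, 0.0]
wrist_force: [0.9, 0.2, -1.3]
finger_gap: 0.289
```

Request:
step_arm --series '[[[0,0,0.08],0,-1],[[0,0,0.08],0,-1],[[0,0,0.08],0,-0.2],[[0,0,0.08],0,-0.15],[[0,0,0.08],0,-0.15]]'

```text
time: 67.0
ee_pos: [0.5945, 0.3043, 0.0078]
eef_rot: [-3.14, -0.071, -0.001]
wrist_force: [-0.1, -0.2, -0.6]
finger_gap: 0.425
```

Request:
step_arm --series '[[[0,0,0],0,-0.15],[[0,0,-1],0,-0.15],[[0,0,-3],0,-0.15],[[0,0,-5],0,0.2],[[0,0,-7],0,0.2]]'

```text
time: 67.5
ee_pos: [0.5937, 0.304, 0.184]
eef_rot: [3.141, 0.071, -0.001]
wrist_force: [0.8, 0.6, -0.5]
finger_gap: 0.598
```

Request:
step_arm --series '[[[0,0,-1.5],0,0.2],[[-1.5,0,-3],0,0.2],[[-3,0,-4],0,0.2],[[-5,-1,-4],0,0.2],[[-6.5,-2,-4],0,0.2]]'

```text
time: 68.0
ee_pos: [0.4296, 0.3462, 0.2844]
eef_rot: [-3.139, -0.067, -0.005]
wrist_force: [0.4, 1.2, -0.3]
finger_gap: 0.6
```

```bash
python3 - <<'E'
from h import *
o=state(); print(tang()[0])
snap('wrist','w31'); snap('scene','s31'); im,cp=snap('top','t31')
c=im[165:290,240:380]; cv2.imwrite('pics/t31c.png',cv2.resize(c,None,fx=4.5,fy=4.5,interpolation=cv2.INTER_CUBIC))
E
```

```text
t 68.0 p [0.4296 0.3462 0.2844] rv [-3.139 -0.067 -0.005] F [ 0.4  1.2 -0.3] gap 0.6 q [0.52 0.12 1.53 0.   1.49 2.05]
2.4352595770558976
```

View pics/w31.png

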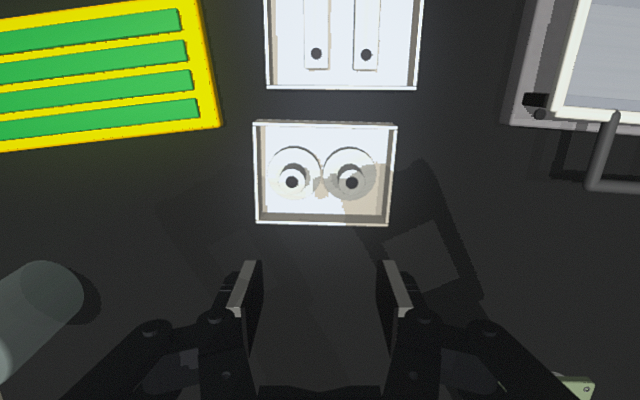

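View pics/s31.png

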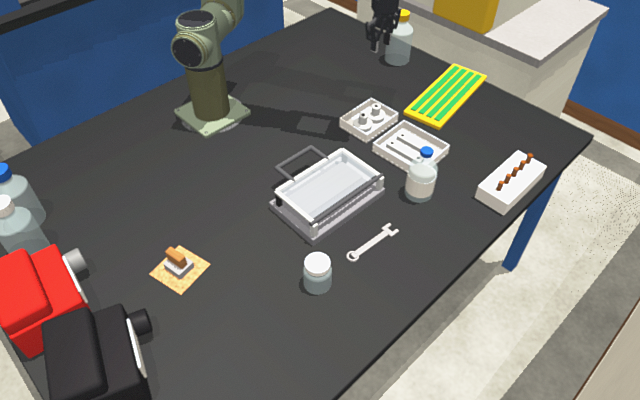

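View pics/t31.png

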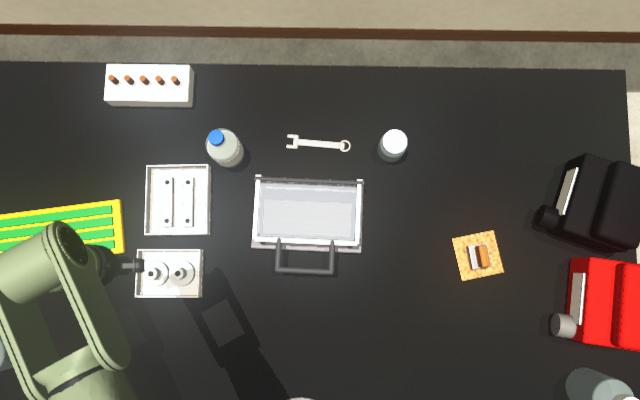

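View pics/t31c.png

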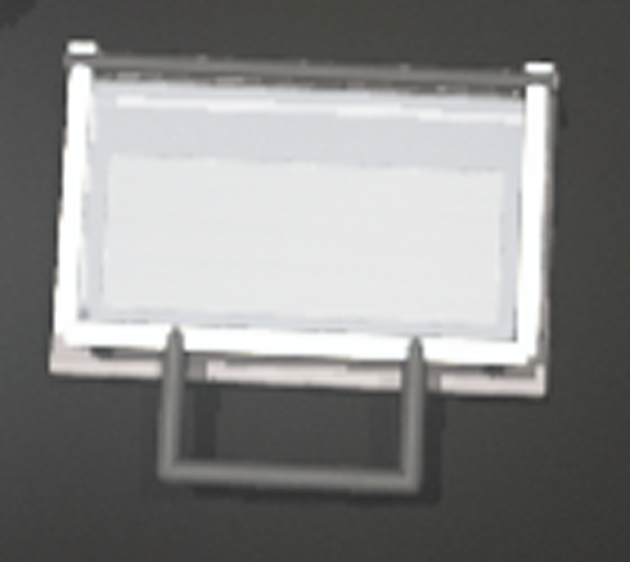

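```bash
python3 - <<'E'
from h import *
from scipy.optimize import least_squares
a=cv2.imread('pics/scene0.png');b=cv2.imread('pics/s31.png')
v=np.hstack([cv2.resize(x[135:245,260:340],None,fx=5,fy=5,interpolation=cv2.INTER_CUBIC) for x in(a,b)]); cv2.imwrite('pics/cmp.png',v)
cp={n:campose(n) for n in('top','scene')}
for q in (0,.02,.04,.08):
    th=-.0209;X=[]
    for s in (.065,-.065):
        x,y=-.22*np.cos(q),s; X.append((.6433+np.cos(th)*x-np.sin(th)*y,-.0092+np.sin(th)*x+np.cos(th)*y,.075+.22*np.sin(q)))
    print(q,[((w2p('top',X,cp['top'])-[240,165]+.4)*4.5).round().tolist(),((w2p('scene',X,cp['scene'])-[260,135]+.4)*5).round().tolist()])
E
```

```text
0 [[[169.0, 469.0], [411.0, 479.0]], [[252.0, 62.0], [83.0, 165.0]]]
0.02 [[[168.0, 469.0], [411.0, 479.0]], [[252.0, 56.0], [83.0, 160.0]]]
0.04 [[[168.0, 469.0], [411.0, 479.0]], [[252.0, 50.0], [82.0, 154.0]]]
0.08 [[[166.0, 468.0], [411.0, 478.0]], [[253.0, 40.0], [82.0, 143.0]]]
```

View pics/cmp.png

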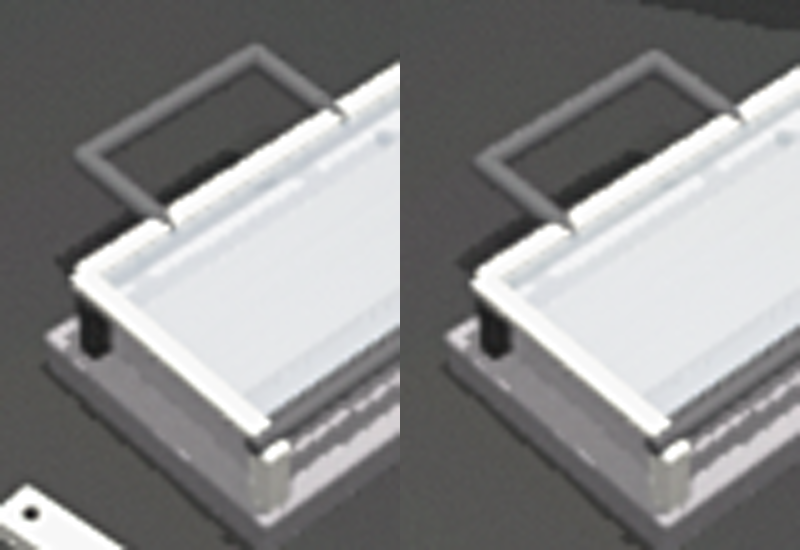

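```bash
python3 - <<'E'
from h import *
from cell import hand_in
state(); print(hand_in())
E
```

```text
t 68.15 p [0.4279 0.3476 0.283 ] rv [-3.14e+00 -7.70e-02 -1.00e-03] F [ 0.3  0.4 -0.4] gap 0.599 q [0.53 0.12 1.53 0.   1.49 2.05]
the job is handed in; nothing more can be done
None
```

The whole task is done and handed in at about 68 s of the 210 s allowed. The system reports no verdict, so what follows rests on my own checks.

- **Guard:** I swung it up to its open stop, where the force jumped at the bar position expected for 1.75 rad. Later I lowered it slowly until it met a firm stop at about 29 N. In the pictures the bar ended about 0.02 rad lower than at the start, and my fit puts the final angle at 0 to 0.02 rad, under the 0.05 limit. That estimate is only good to about 0.01 rad.
- **Block:** I drew it along the bed from y = +80 to about -77 mm. The contact force was roughly 10 to 14 N, which I take as 3.5 to 5.5 mm of bed travel, always inside the 2 to 8.5 mm band. I then set it upright on the mat, about 5 mm from its centre.
- **Hardware:** There were two clamp bars and two hubs. The last pictures show both bars in the larger tray and both hubs in the smaller one. One bar was knocked aside during the run, and I located it again before picking it up.
- **Bystanders:** The bottle, jar and wrench look unmoved in the last top picture.

No check failed. The two measurements of the larger tray disagreed by a few millimetres, so I placed the bars with extra clearance.

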